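Refit the lens of the inspection lamp

ROBOT

A 7-joint arm with a two-finger parallel gripper is mounted at the origin on the work surface. World frame = base frame: x ahead of the robot, y to its left, z up, the work surface at z = 0. Lengths are in m, angles in rad, forces in N, time in s.
With the tool pointing down it reaches from about 0.4 to 0.85 m from the base axis. Payload 10.4 kg.
Tool frame: the origin (TCP) lies between the finger pads; the fingertips stand 8 mm ahead of it and the grasp point (between the pads) lies 11 mm behind it; z points along the fingers, x is the direction in which the jaws open and shut, and the axes are right-handed (so a half turn about z gives the same grasp; the last joint's range is limited). The gripper opens to 87 mm and grips with 3 to 60 N. Pads are 19 mm wide; open, the fingers measure 117 mm over their backs; the gripper's body (75 mm by 190 mm) begins 51 mm behind the grasp point.
Start: joints at [1.19, 0.332, -0.065, 1.46, 0.022, 1.35, -0.088], TCP at [0.219, -0.585, 0.231] pointing down, gripper open.
Joint ranges: [-2.6, 2.6], [-0.5, 2.12], [-1.47, 1.34], [0.16, 2.42], [-1.27, 4.41], [0.06, 2.06], [-2.6, 2.6]. Speed limits (rad/s): [2.22, 2.22, 2.79, 2.79, 3.14, 3.14, 3.14].

INTERFACE

Orientations are given as a unit quaternion [x, y, z, w].
In Python, from bench import r, viewer gives the robot as it stands.
- The arm moves only by the tool apply_moves, never from a script. Its argument "increments" is a list of rows, each an object with "grip": the closure in counts, from 0 (fully open) to 255 (shut); "xyz": the shift along the tool's x, y, z in mm, a list of three; "rotation": the turn, a rotation vector about the tool's x, y, z in degrees, a list of three. A call has 1 to 5 rows; each row is the pose to reach, as a shift and turn from the pose measured when the call began, along the tool's axes at that moment; what a row does not reach only later rows make up. A row lasts 1/8 s, in which the tool goes at most 62.5 mm and 10.7 degrees, less where a joint would pass 70% of its speed; a pose out of reach is approached as far as the arm can. A call with a gripper value outside its range is refused whole. The fingers move at their own pace and stop on an object; "squeeze" is the grip in N (left out, the last holds). Time passes only in rows, so rows that repeat a pose let the fingers close. It gives the time, the measured TCP pose, the force and the opening at its end, in the units of the state.
- r.read_state(): the state, without advancing time (a new reading comes with each control period).
- viewer.camera(name): name is "scene" or "top" or "wrist"; returns a dict with "img" (384x512x3 uint8, blue, green, red), "range_z" (384x512 float32, m along the optical axis (not along the pixel's ray), 0 where there is no reading), "vertical_fov" (degrees; the focal length in pixels is half the picture's height over the tangent of half this angle, whatever the lens; pixels are square), "cx", "cy" (the principal point, pixels), "rvec" (rotation vector, rad) and "tvec" (3), from world to camera coordinates, as OpenCV has them. Camera axes: x right, y down, z forward; pixel columns grow to the right and rows downward; lengths in m; the calibration is good to about 2 mm. A picture is of the moment at which its call begins.
- r.close_job(): hands the job in, once; it reports no verdict.
The state is a dict: "time": time; "joint_positions": joint angles; "joint_vel": joint speeds; "joint_torque": joint torques, N m; "ee_pos": TCP position; "eef_rot": TCP orientation; "ft_force": force on the tool from outside, world axes, zero at the start; "torque": the same for the moment, N m; "width": finger opening in m.
Only numpy, scipy, OpenCV 4.12 (cv2) and the standard library are available. Lean on these libraries where they do the work, as an engineer would, in place of code of your own. Each camera call takes 0.05 s, during which the arm holds its last target.

TASK

The inspection lamp stands face up with its front open. Lower the small domed lens into the round cell in its neck, dome up and flat on its seat (do not let the glass fall from a height), then screw the black knurled retaining ring down over it, clockwise, until it is snug and clamps the lens tight. Leave everything else on the table where it is.

Things in the scene. Friction and masses are not known exactly. Their poses are not given: they have to be found in the camera images.
- lamp_seat (a point): Centre of the lens seat of the fixed lamp: a grey finned head 86 mm across on a yoke and foot plate, face up, with a bare aluminium threaded neck on top, 130 mm tall. The seat is a flat ledge facing up (z up); the bore above it is 46.8 mm across and 6.5 mm deep. The neck is 53 mm across (61.5 mm over its thread) and stands 19.5 mm above the head's 86 mm shoulder.
- lamp_rim (a point): Centre of the neck's top rim, 6.5 mm above the seat. The thread outside the neck is right-handed with three starts 120 degrees apart and a lead of 24 mm a turn; z up, x points from the axis to one start. Each ridge, 3 mm thick, begins 1.5 mm below the rim and winds down clockwise seen from above. The ring has 1.5 mm of axial and 1.3 mm of sideways play on it.
- lens_mid (a point): Centre, half-way up the rim, of the lens: clear glass, 44 mm across, rim 8 mm thick with straight sides, on its upper face a low dome 33 mm across and 4 mm high (z up, towards the dome), about 35 g. It lies dome up on a black rubber mat 4 mm thick, beside a larger flat glass.
- ring_mid (a point): Centre, half-way up, of the retaining ring: black, knurled, 69 mm across, 17.3 mm tall, 50 to 100 g, lying on the table flange up (z up). Its top flange is 3 mm thick with a 36 mm hole. Inside the lower edge, 0.5 to 4 mm above it, are three thread lugs 8 mm wide, 120 degrees apart; x points to one of them. Snug on the lens, this point is 2.3 mm above the seat.
- ring_dot (a point): White dot on top of the ring's flange, 26 mm from the axis, above a lug (x points to it; two like it 120 degrees apart). Set level on the neck with a dot 14 degrees anticlockwise of a thread start, the lugs drop between the ridges and rest on the thread; from there it is about 80 degrees clockwise to snug. Set at another angle it also finds the thread, after up to 120 degrees more.
- ring_flange (a point): Centre of the flange's underside, 14.3 mm above the ring's lower edge. It stands 5.3 mm above the rim (lamp_rim) when the ring rests in the thread as said at ring_dot, and 1.5 mm above the rim when it bears on the lens; the last 22 degrees take up the thread's play without sinking, then the turn grows stiff: the lens is clamped and friction keeps it so.
- filter: A flat round filter glass, 60 mm across, 5 mm thick, on the same mat as the lens; not needed. Origin at the centre of its underside.
- tape: A roll of masking tape, 95 mm across, 48 mm tall; not needed. Origin at the centre of its underside.
- tin: A small closed paint tin, 62 mm across, 75 mm tall; not needed. Origin at the centre of its underside.
- scraper: A scraper with a red handle, 200 mm long, lying on the table between lamp and mat; not needed. Origin under its middle.
- brush: A flat paint brush, 200 mm long, lying beyond; not needed. Origin under its middle.
- sandblock: A cork sanding block, 110 by 65 mm, 27 mm tall; not needed. Origin at the centre of its underside.

How it is judged:
On the way, in this order (a step that is already met when the one before it is completed fails the run):
1. the lens lies flat on its seat in the cell (horizontal distance between lens_mid and lamp_seat below 0.0025 m and z of lens_mid in the frame of lamp_seat between 0.003 and 0.005 m and angle between lens_mid's own z axis and vertical below 0.06 rad), for 0.2 s.
2. the ring is screwed down on the lens and clamps it (horizontal distance between ring_mid and lamp_seat below 0.003 m and z of ring_mid in the frame of lamp_seat below 0.0032 m and angle between ring_mid's own z axis and vertical below 0.05 rad and contact force between ring and lens above 3 N), for 0.2 s.
At the end, for the whole second after the job is handed in: The lens is flat in the cell, dome up (centred within 2.5 mm, on its seat within 1 mm, tilt below 3.4 degrees); the ring sits level on the neck (3 mm, 2.9 degrees), its flange within 1 mm of the lens rim's height, clamping the lens by itself with over 3 N; both at rest (all of step 1 and all of step 2 and z of ring_mid in the frame of lamp_seat above 0.0012 m and linear speed of each of ring, lens below 0.01 m/s); the robot touches nothing.
It fails at once if the lens falls free at more than 0.6 m/s (let go more than about 18 mm up) (linear speed of lens above 0.6 m/s and contact force between the fingers and lens below 0.01 N).
It fails at once if the filter glass, tape, tin, scraper, brush or sanding block is moved by more than 25 mm (distance of any of filter, tape, tin, scraper, brush, sandblock from where it was at the start of the episode above 0.025 m).
It also fails if it takes over 56 s, if anything falls off the work surface, if the arm or the gripper's body presses on something with over 40 N, if the wrist force passes 120 N, or if a joint passes its speed limit or range.

## Working session

There is one attempt and no reset: what is moved stays moved. The work goes in short steps, Python scripts to look and compute and a tool call to move; the robot and the scene stay as the last step left them, time stands still between calls to the robot, and variables do not carry over. Pictures are saved under pics/ and viewed, and the job is handed in when it is done.

Besides the shell and the picture viewer there is one more tool, called after "Emit:" by a JSON object that holds its "op" and its "data", one argument or row to a line. apply_moves: Moves the arm, as the interface text tells. Its arguments: {"type":"object","properties":{"increments":{"type":"array","items":{"type":"object","properties":{"grip":{"type":"number"},"xyz":{"type":"array","items":{"type":"number"}},"rotation":{"type":"array","items":{"type":"number"}}}}},"squeeze":{"type":"number"}},"required":["increments"]}

```bash
ls; mkdir -p pics
cat > h.py <<'E'
import numpy as np, cv2
from bench import r, viewer
from scipy.spatial.transform import Rotation as R
def cam(n):
    c=viewer.camera(n); c['f']=192/np.tan(np.radians(c['vertical_fov'])/2)
    c['R']=cv2.Rodrigues(np.array(c['rvec'],float))[0]; c['t']=np.array(c['tvec'],float).ravel()
    c['C']=-c['R'].T@c['t']; return c
def ray(c,u,v):
    d=c['R'].T@np.array([(u-c['cx'])/c['f'],(v-c['cy'])/c['f'],1.]); return d
def onz(c,u,v,z):
    d=ray(c,u,v); return c['C']+d*(z-c['C'][2])/d[2]
def dep(c,u,v):
    return c['C']+ray(c,u,v)*c['range_z'][int(round(v)),int(round(u))]
def proj(c,p):
    q=c['R']@np.array(p)+c['t']; return c['f']*q[0]/q[2]+c['cx'],c['f']*q[1]/q[2]+c['cy']
def cloud(c):
    v,u=np.mgrid[:384,:512]; z=c['range_z']
    P=np.stack([(u-c['cx'])/c['f']*z,(v-c['cy'])/c['f']*z,z],-1)
    return (P-c['t'])@c['R']
def tool(dw):  # world shift (m)-> tool mm
    s=r.read_state(); return R.from_quat(s['eef_rot']).inv().apply(dw)*1000
E
python3 - <<'E'
from h import *
s=r.read_state(); print(s)
print(R.from_quat(s['eef_rot']).as_matrix().round(3))
for n in ['scene','top','wrist']:
    c=cam(n); cv2.imwrite(f'pics/{n}0.png',c['img']); print(n,c['f'],c['cx'],c['cy'],c['C'],c['R'].round(2).tolist())
    np.savez(f'pics/{n}0.npz',**{k:v for k,v in c.items()})
E
```

```text
pics
{'time': 0.0, 'joint_positions': array([ 1.19036877,  0.33287363, -0.06467016,  1.4609606 ,  0.0215914 ,
        1.34985612, -0.08850587]), 'joint_vel': array([-5.51675937e-04,  2.20086107e-04,  2.21835404e-04,  4.54966575e-04,
        1.38344368e-05, -8.15269510e-04, -5.21427904e-04]), 'joint_torque': array([-8.51869790e-04, -6.23252892e+01,  2.38920422e-02, -3.89893985e+01,
       -6.14648801e-02,  3.98844620e-02,  1.31796151e-04]), 'ee_pos': array([ 0.2187519 , -0.5850724 ,  0.22974353]), 'eef_rot': array([ 8.21652572e-01, -5.69988210e-01, -5.94329222e-04, -3.72464017e-04]), 'ft_force': array([-0.84507993, -0.25597701,  0.18862048]), 'torque': array([-0.0293418 , -0.00631086, -0.04547991]), 'width': 0.0871591601573729}
[[ 0.35  -0.937 -0.001]
 [-0.937 -0.35   0.001]
 [-0.001  0.    -1.   ]]
scene 405.91154094457096 259.34110292186455 196.9001364964807 [1.17293571 0.23029333 0.62049385] [[-0.43, 0.9, -0.0], [0.6, 0.28, -0.75], [-0.68, -0.33, -0.66]]
top 374.39994455743965 246.45757971693715 190.4446825598425 [ 0.56948426 -0.02209374  0.84941611] [[0.01, -1.0, 0.0], [-1.0, -0.01, -0.09], [0.09, 0.0, -1.0]]
wrist 339.12306997594936 261.6316476857842 199.6444178819104 [ 0.28926887 -0.55846096  0.38426515] [[0.35, -0.94, -0.0], [-0.9, -0.34, 0.27], [-0.26, -0.1, -0.96]]
```

View pics/scene0.png

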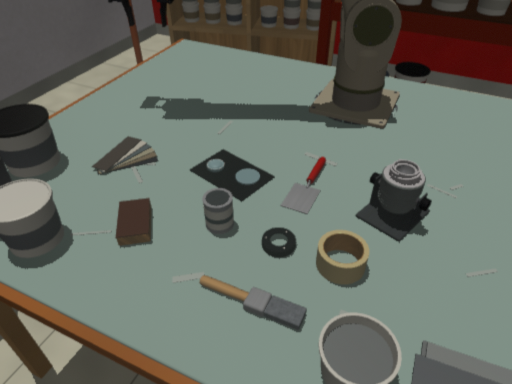

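View pics/top0.png

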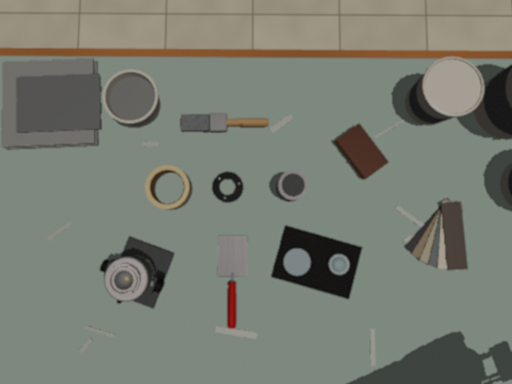

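View pics/wrist0.png

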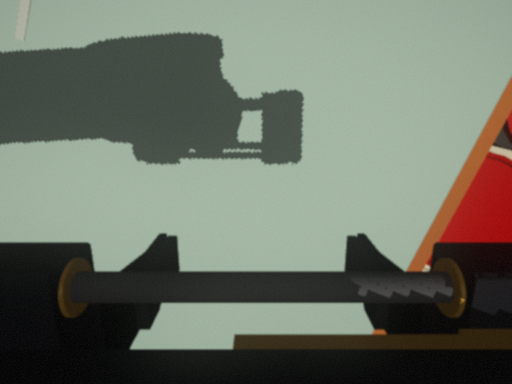

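The top view shows the lamp at (125,280), the ring at (227,187), the lens at (339,265) and the filter at (297,262). The scene view shows the lens at (215,166), the ring at (279,242) and the lamp neck at (405,172).

Run:
```python
from h import *
def load(n):
    return dict(np.load(f'pics/{n}0.npz'))
T=load('top');S=load('scene')
for n,c,pts in [('top',T,dict(lens=(339,265),filt=(297,262),ring=(227,187),lamp=(125,280))),('scene',S,dict(lens=(215,165),filt=(248,177),ring=(279,241),lamp=(405,171)))]:
    P=cloud(c)
    for k,(u,v) in pts.items(): print(n,k,P[v,u].round(4), onz(c,u,v,{'lens':.012,'filt':.009,'ring':.0173,'lamp':.13}[k]).round(4))
g=cv2.resize(T['img'],None,fx=1,fy=1)
def crop(c,x0,x1,y0,y1,k,f): cv2.imwrite(f,cv2.resize(c['img'][y0:y1,x0:x1],None,fx=k,fy=k,interpolation=cv2.INTER_CUBIC))
crop(T,90,170,230,310,5,'pics/tl.png');crop(T,200,380,160,300,4,'pics/tr.png');crop(S,350,450,140,240,5,'pics/sl.png')
# lamp cloud
P=cloud(T);v,u=np.mgrid[240:310,90:170]
Q=P[240:310,90:170]
print(np.histogram(Q[...,2],bins=np.arange(0,.15,.005)))
m=(Q[...,2]>.10); print(Q[m].mean(0), Q[m].min(0),Q[m].max(0))
```

```text
top lens [ 0.4797 -0.2254  0.0186] [ 0.4789 -0.2271  0.012 ]
top filt [ 0.4844 -0.1349  0.0086] [ 0.4845 -0.1348  0.009 ]
top ring [0.651  0.0228 0.0015] [0.6494 0.0219 0.0173]
top lamp [0.4567 0.2147 0.1043] [0.4606 0.2065 0.13  ]
scene lens [ 0.4889 -0.2215  0.0143] [ 0.4863 -0.2232  0.012 ]
scene filt [ 0.4891 -0.1295  0.0078] [ 0.4905 -0.1288  0.009 ]
scene ring [0.6437 0.02   0.0016] [0.6571 0.0253 0.0173]
scene lamp [0.446  0.2129 0.1095] [0.4753 0.2136 0.13  ]
(array([1347, 1022,  143,    3,    3,    3,    4,    2,    3,   10,   29,
         26,   25,   31,   52,   96,  129,   26,   34,   37,   86,  359,
        515,   70,  279,  204,   95,    0,    0]), array([0.   , 0.005, 0.01 , 0.015, 0.02 , 0.025, 0.03 , 0.035, 0.04 ,
       0.045, 0.05 , 0.055, 0.06 , 0.065, 0.07 , 0.075, 0.08 , 0.085,
       0.09 , 0.095, 0.1  , 0.105, 0.11 , 0.115, 0.12 , 0.125, 0.13 ,
       0.135, 0.14 , 0.145]))
[0.46240505 0.20643377 0.12256519] [ 0.41195992 -0.02209374  0.10000953] [0.56948426 0.25448506 0.84941611]
```

View pics/tl.png

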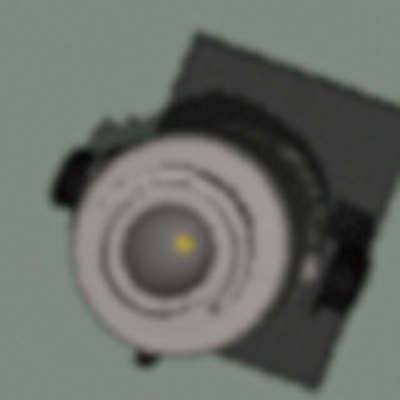

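View pics/tr.png

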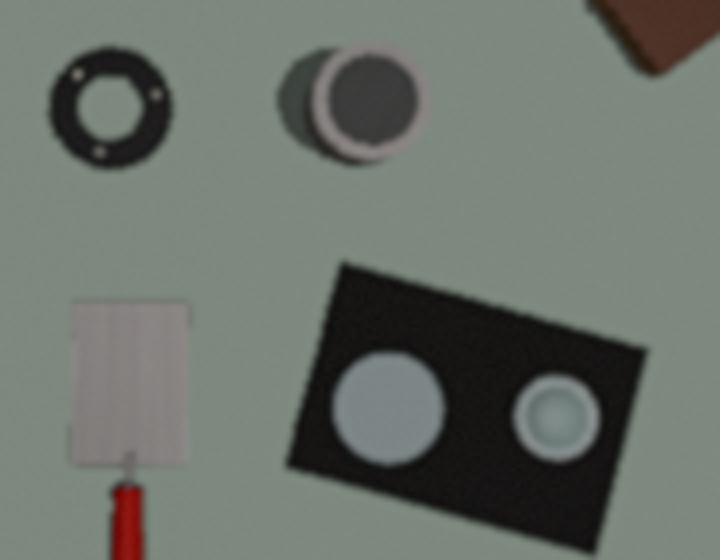

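View pics/sl.png

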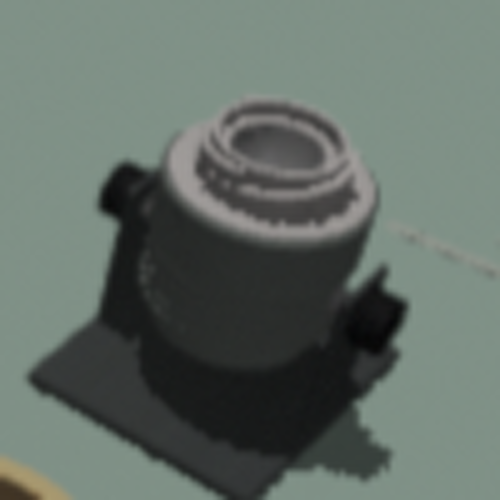

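Emit:
{"op": "apply_moves", "data": {
  "increments": [
    {"grip": 0, "xyz": [-244, -372, 0], "rotation": [0, 0, -45]},
    {"grip": 0, "xyz": [-244, -372, 0], "rotation": [0, 0, -45]},
    {"grip": 0, "xyz": [-244, -372, 0], "rotation": [0, 0, -45]},
    {"grip": 0, "xyz": [-244, -372, 0], "rotation": [0, 0, -45]},
    {"grip": 0, "xyz": [-244, -372, 0], "rotation": [0, 0, -45]}
  ]
}}

```text
time: 0.78
ee_pos: [0.4043, -0.3315, 0.2303]
eef_rot: [0.978, -0.211, -0.0, -0.0]
ft_force: [1.1, -0.9, -0.7]
width: 0.0871
```

Emit:
{"op": "apply_moves", "data": {
  "increments": [
    {"grip": 0, "xyz": [27, -129, 0], "rotation": [0, 0, 0]},
    {"grip": 0, "xyz": [27, -129, 0], "rotation": [0, 0, 0]},
    {"grip": 0, "xyz": [27, -129, 0], "rotation": [0, 0, 0]},
    {"grip": 0, "xyz": [27, -129, 0], "rotation": [0, 0, 0]}
  ]
}}

```text
time: 1.27
ee_pos: [0.4819, -0.2249, 0.2301]
eef_rot: [0.978, -0.21, -0.001, -0.0]
ft_force: [-0.7, 0.1, -0.4]
width: 0.087
```

```bash
cat > look.py <<'E'
import sys
from h import *
n=sys.argv[1]
c=cam('wrist'); s=r.read_state()
cv2.imwrite(f'pics/{n}.png',c['img']); np.savez(f'pics/{n}.npz',**c,ee=s['ee_pos'],q=s['eef_rot'])
print(s['time'],s['ee_pos'],R.from_quat(s['eef_rot']).as_matrix().round(3).tolist(),s['joint_positions'].round(2))
print('tcp px',proj(c,s['ee_pos']))
E
python3 look.py w1
```

```text
1.325 [ 0.48127796 -0.22615441  0.23004832] [[0.911, -0.413, -0.001], [-0.413, -0.911, 0.0], [-0.001, 0.0, -1.0]] [ 0.77  0.16 -0.46  1.69  0.07  1.31 -0.13]
tcp px (np.float64(261.1435847537377), np.float64(262.58554326028))
```

View pics/w1.png

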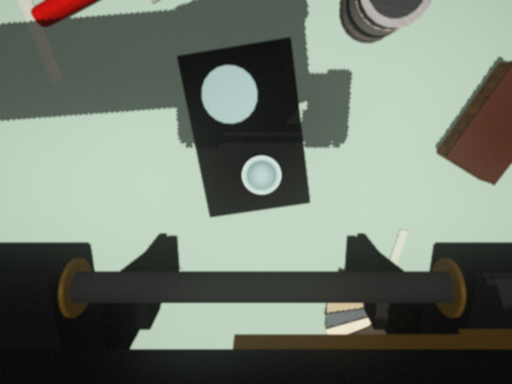

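The wrist view shows the lens at about (262,175) and the filter at (230,95), with the gripper well clear of both.

Emit:
{"op": "apply_moves", "data": {
  "increments": [
    {"grip": 0, "xyz": [54, -298, 0], "rotation": [0, 0, 0]},
    {"grip": 0, "xyz": [54, -298, 0], "rotation": [0, 0, 0]},
    {"grip": 0, "xyz": [54, -298, 0], "rotation": [0, 0, 0]},
    {"grip": 0, "xyz": [54, -298, 0], "rotation": [0, 0, 0]},
    {"grip": 0, "xyz": [54, -298, 0], "rotation": [0, 0, 0]}
  ]
}}

```text
time: 1.95
ee_pos: [0.6544, 0.0224, 0.2295]
eef_rot: [0.977, -0.212, -0.001, 0.0]
ft_force: [0.9, -1.5, 0.2]
width: 0.0872
```

```bash
python3 look.py w2
```

```text
2.0 [0.65567366 0.0297934  0.22879681] [[0.913, -0.409, -0.002], [-0.409, -0.913, 0.004], [-0.003, -0.003, -1.0]] [ 0.31  0.47 -0.59  1.34  0.25  1.41 -0.7 ]
tcp px (np.float64(257.4392222948512), np.float64(246.137071469499))
```

View pics/w2.png

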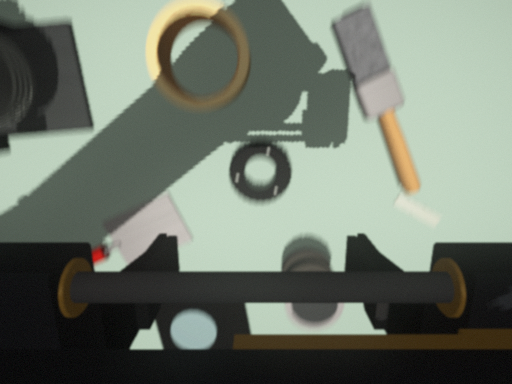

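The ring is at about (261,171) with white dots visible. The picture is blurred because the arm was still moving. I'll go on to the lamp and let the arm settle this time.

Emit:
{"op": "apply_moves", "data": {
  "increments": [
    {"grip": 0, "xyz": [-246, -85, -20], "rotation": [0, 0, 0]},
    {"grip": 0, "xyz": [-246, -85, -20], "rotation": [0, 0, 0]},
    {"grip": 0, "xyz": [-246, -85, -20], "rotation": [0, 0, 0]},
    {"grip": 0, "xyz": [-246, -85, -20], "rotation": [0, 0, 0]},
    {"grip": 0, "xyz": [-246, -85, -20], "rotation": [0, 0, 0]}
  ]
}}

```text
time: 2.62
ee_pos: [0.4641, 0.2092, 0.2505]
eef_rot: [0.978, -0.208, -0.0, -0.002]
ft_force: [0.9, -0.4, 0.1]
width: 0.0873
```

Emit:
{"op": "apply_moves", "data": {
  "increments": [
    {"grip": 0, "xyz": [0, 0, 0], "rotation": [0, 0, 0]},
    {"grip": 0, "xyz": [0, 0, 0], "rotation": [0, 0, 0]}
  ]
}}

```text
time: 2.88
ee_pos: [0.4653, 0.2071, 0.2503]
eef_rot: [0.978, -0.209, -0.001, -0.001]
ft_force: [0.2, 0.2, 0.6]
width: 0.087
```

```bash
python3 look.py w3
```

```text
2.925 [0.46528708 0.20728689 0.25018062] [[0.912, -0.41, -0.001], [-0.41, -0.912, 0.003], [-0.002, -0.003, -1.0]] [ 0.2   0.13 -0.75  1.7   0.09  1.35 -0.99]
tcp px (np.float64(261.1280455406843), np.float64(259.92519527500406))
```

View pics/w3.png

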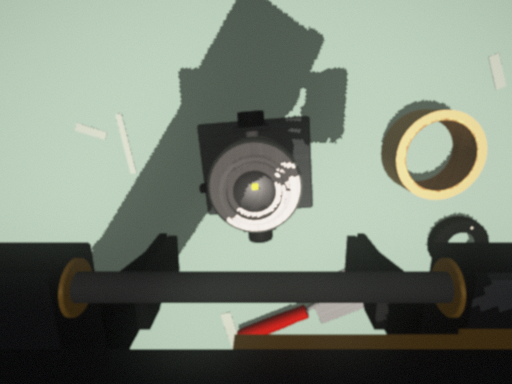

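The lamp neck is centred near (255,187). I'll go closer for an oblique, larger view.

Emit:
{"op": "apply_moves", "data": {
  "increments": [
    {"grip": 0, "xyz": [0, 25, 50], "rotation": [0, 0, 0]},
    {"grip": 0, "xyz": [0, 25, 50], "rotation": [0, 0, 0]},
    {"grip": 0, "xyz": [0, 25, 50], "rotation": [0, 0, 0]},
    {"grip": 0, "xyz": [0, 25, 50], "rotation": [0, 0, 0]}
  ]
}}

```text
time: 3.42
ee_pos: [0.4561, 0.1854, 0.2015]
eef_rot: [0.978, -0.209, 0.0, -0.002]
ft_force: [-0.3, -0.8, 0.7]
width: 0.0871
```

```bash
python3 look.py w4; python3 -c "
import cv2
a=cv2.imread('pics/w4.png');cv2.imwrite('pics/w4c.png',cv2.resize(a[100:260,170:350],None,fx=3.5,fy=3.5,interpolation=cv2.INTER_CUBIC))"
```

```text
3.475 [0.4559528  0.18536712 0.2013264 ] [[0.912, -0.409, 0.001], [-0.409, -0.912, 0.004], [-0.001, -0.004, -1.0]] [ 0.23  0.11 -0.74  1.81  0.08  1.24 -0.96]
tcp px (np.float64(260.9933085915801), np.float64(260.2306974926729))
```

View pics/w4c.png

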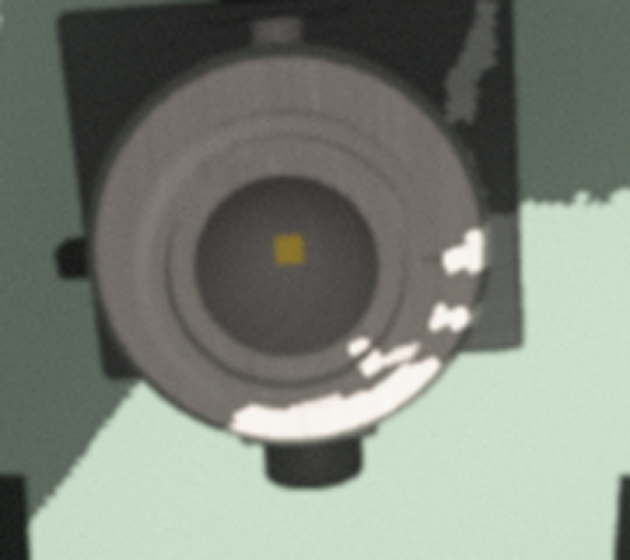

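```bash
cat > an.py <<'E'
from h import *
c=dict(np.load('pics/w4.npz')); P=cloud(c)
a=c['img'][100:260,170:350]
g=cv2.cvtColor(a,cv2.COLOR_BGR2GRAY); cl=cv2.createCLAHE(4,(4,4)).apply(g)
# height map picture
z=P[100:260,170:350,2]; hm=np.clip((z-.105)/.03*255,0,255).astype(np.uint8)
out=np.hstack([cv2.resize(cl,None,fx=2.2,fy=2.2,interpolation=cv2.INTER_CUBIC),cv2.resize(hm,None,fx=2.2,fy=2.2,interpolation=cv2.INTER_NEAREST)])
cv2.imwrite('pics/w4e.png',out); print(out.shape)
m=(z>.123)&(z<.137); Q=P[100:260,170:350][m]; print('rim pts',len(Q),np.median(Q,0),Q[:,:2].min(0),Q[:,:2].max(0))
from scipy.optimize import least_squares
def circ(X):
    f=lambda p:np.hypot(X[:,0]-p[0],X[:,1]-p[1])-p[2]
    s=least_squares(f,[X[:,0].mean(),X[:,1].mean(),.03],loss='soft_l1',f_scale=.0005); return s.x,np.abs(s.fun).mean()
# shoulder outline via depth>0.1
m2=((P[...,2]>.1)&(P[...,2]<.14)).astype(np.uint8)[60:290,150:370].copy()
cs,_=cv2.findContours(m2,cv2.RETR_EXTERNAL,cv2.CHAIN_APPROX_NONE); k=max(cs,key=cv2.contourArea)[:,0]+[150,60]
X=np.array([onz(c,u,v,.1105) for u,v in k]); print('shoulder depth',circ(X))
# outer of rim by depth >.126
for th in (.120,.124,.127):
    m3=((P[...,2]>th)&(P[...,2]<.14)).astype(np.uint8)[100:260,170:350].copy()
    cs,_=cv2.findContours(m3,cv2.RETR_CCOMP,cv2.CHAIN_APPROX_NONE)
    for k in sorted(cs,key=cv2.contourArea)[-2:]:
        if len(k)>60:
            k=k[:,0]+[170,100]; print(th,circ(np.array([onz(c,u,v,.13) for u,v in k])))
# dark bore aperture (grey seat edge)
d=((g<95)).astype(np.uint8); 
print('gray samples',g[75,60:140:8])
E
python3 an.py
```

```text
(352, 792)
rim pts 3454 [0.46207565 0.2134206  0.1259186 ] [0.42987792 0.18202653] [0.49093307 0.24327463]
shoulder depth (array([0.46066151, 0.21315003, 0.04230781]), np.float64(0.0005603146759143324))
0.12 (array([0.46165152, 0.21442044, 0.01703409]), np.float64(0.00022323921866702461))
0.12 (array([0.46124373, 0.21366064, 0.02962231]), np.float64(0.00034885716788288543))
0.124 (array([0.46117532, 0.21393234, 0.02064134]), np.float64(0.0013601483268671003))
0.124 (array([0.4611105 , 0.21348602, 0.02907952]), np.float64(0.0013591749013316273))
0.127 (array([0.46083183, 0.21310649, 0.02329016]), np.float64(0.00019298374412704246))
0.127 (array([0.46063616, 0.21291785, 0.02680763]), np.float64(0.0013480360383625648))
gray samples [ 67  74  86  98  82  76  94 107 105 238]
```

View pics/w4e.png

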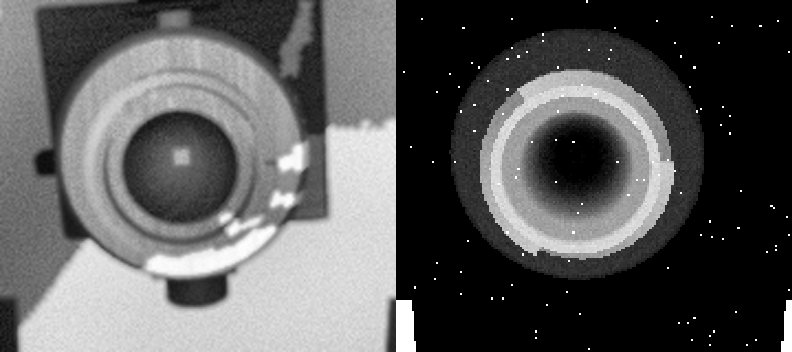

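The height map shows the rim, the bore (fitted radius 23.3 mm) and three ridge steps, near (520,95), (668,160) and (540,252) in the enlarged picture. These are the thread starts.

```bash
cat > an2.py <<'E'
from h import *
c=dict(np.load('pics/w4.npz')); P=cloud(c).reshape(-1,3)
C=np.array([.4609,.2131])
d=P[:,:2]-C; rr=np.hypot(*d.T); th=np.degrees(np.arctan2(d[:,1],d[:,0]))
m=(rr>.0240)&(rr<.026)&(P[:,2]>.12); print('rim z',np.median(P[m,2]),P[m,2].std(), 'xy plane', np.linalg.lstsq(np.c_[d[m],np.ones(m.sum())],P[m,2],rcond=None)[0])
m=(rr>.0195)&(rr<.0225); print('seat z',np.median(P[m,2]))
m=(rr>.034)&(rr<.041)&(P[:,2]>.1); print('shoulder z',np.median(P[m,2]))
m=(rr>.0282)&(rr<.0302)&(P[:,2]>.09)&(P[:,2]<.14)
for a in range(-180,180,5):
    k=m&(th>=a)&(th<a+5); print(a,(np.median(P[k,2])*1000).round(1),k.sum(),end=' | ')
for b in ([0,1],):
  pass
print()
fine={}
for a in range(-180,180,2):
    k=m&(th>=a)&(th<a+2)
    if k.sum(): fine[a]=np.median(P[k,2])*1000
ks=sorted(fine)
print([(ks[i],round(fine[ks[i]]-fine[ks[i-1]],1)) for i in range(len(ks)) if abs(fine[ks[i]]-fine[ks[i-1]])>1.2])
E
python3 an2.py
```

```text
rim z 0.28112040643995184 0.07773134266349875 xy plane [ 0.10997617 -0.17161436  0.23629533]
seat z 0.2815969543266892
shoulder z 0.28094115070715375
-180 126.7 11 | -175 127.0 11 | -170 126.8 10 | -165 127.1 11 | -160 127.5 9 | -155 128.1 11 | -150 128.0 11 | -145 128.4 10 | -140 127.6 2 | -135 122.2 2 | -130 122.4 2 | -125 121.9 2 | -120 123.5 5 | -115 123.2 4 | -110 123.4 5 | -105 123.3 4 | -100 123.8 7 | -95 124.0 6 | -90 124.4 9 | -85 124.4 6 | -80 125.1 10 | -75 125.7 10 | -70 125.4 11 | -65 126.1 10 | -60 126.5 10 | -55 127.0 7 | -50 127.4 10 | -45 127.5 11 | -40 127.6 9 | -35 128.0 11 | -30 128.6 11 | -25 128.7 14 | -20 121.2 12 | -15 121.1 9 | -10 121.4 10 | -5 122.0 10 | 0 122.4 11 | 5 122.6 11 | 10 123.3 11 | 15 123.4 13 | 20 123.7 16 | 25 123.7 13 | 30 124.2 17 | 35 124.3 14 | 40 124.4 17 | 45 125.1 16 | 50 124.8 15 | 55 125.4 19 | 60 126.0 17 | 65 126.3 20 | 70 126.6 12 | 75 126.8 19 | 80 127.2 15 | 85 127.6 17 | 90 127.8 14 | 95 128.6 14 | 100 121.5 5 | 105 121.6 10 | 110 121.5 12 | 115 121.8 10 | 120 121.7 10 | 125 122.5 12 | 130 123.2 10 | 135 122.9 11 | 140 123.2 10 | 145 124.2 11 | 150 124.7 8 | 155 124.6 10 | 160 125.2 11 | 165 125.1 10 | 170 125.5 11 | 175 126.1 11 | 
[(-134, np.float64(-5.4)), (-120, np.float64(1.4)), (-112, np.float64(1.3)), (-46, np.float64(1.6)), (-20, np.float64(-7.3)), (22, np.float64(-1.5)), (66, np.float64(-3.7)), (68, np.float64(3.9)), (86, np.float64(-4.1)), (88, np.float64(4.7)), (102, np.float64(-7.6)), (136, np.float64(1.4))]
```

```bash
cat > an3.py <<'E'
from h import *
from an import circ
T=dict(np.load('pics/top0.npz'));S=dict(np.load('pics/scene0.npz'));W=dict(np.load('pics/w1.npz'))
def tri(obs):
    A=[];b=[]
    for c,(u,v) in obs:
        d=ray(c,u,v);d/=np.linalg.norm(d);M=np.eye(3)-np.outer(d,d);A.append(M);b.append(M@c['C'])
    x=np.linalg.lstsq(np.vstack(A),np.hstack(b),rcond=None)[0]; return x
def blob(c,x0,x1,y0,y1,lo,inv=False):
    g=cv2.cvtColor(c['img'],cv2.COLOR_BGR2GRAY)[y0:y1,x0:x1]
    m=((g<lo) if inv else (g>lo)).astype(np.uint8)
    cs,_=cv2.findContours(m,cv2.RETR_EXTERNAL,cv2.CHAIN_APPROX_NONE);k=max(cs,key=cv2.contourArea)[:,0]+[x0,y0]
    return k,cv2.fitEllipse(k.astype(np.float32))
res={}
for n,c,b in [('top',T,(322,356,250,281)),('wrist',W,(236,288,150,202)),('scene',S,(202,228,154,177))]:
    k,e=blob(c,*b,75); X=np.array([onz(c,u,v,.012) for u,v in k]); print(n,'lens',np.round(e[0],1),np.round(e[1],1),circ(X)[0].round(4)); res[n]=(c,e[0])
print('lens tri top+wrist',tri([res['top'],res['wrist']]),'scene+wrist',tri([res['scene'],res['wrist']]))
rr={}
for n,c,b in [('top',T,(205,250,165,208)),('scene',S,(258,300,226,258))]:
    k,e=blob(c,*b,70,True); X=np.array([onz(c,u,v,.0173) for u,v in k]); print(n,'ring',np.round(e[0],1),np.round(e[1],1),circ(X)[0].round(4)); rr[n]=(c,e[0])
print('ring tri',tri([rr['top'],rr['scene']]))
P=cloud(T); Q=P[165:208,205:250].reshape(-1,3); z=Q[Q[:,2]>.012]; print('ring top depth z',np.median(z,0),z[:,:2].min(0),z[:,:2].max(0))
P=cloud(W); Q=P[150:202,236:288].reshape(-1,3); print('lens depth z',np.percentile(Q[:,2],[5,25,50,75,95]))
g=cv2.cvtColor(T['img'],cv2.COLOR_BGR2GRAY).astype(float)
Cr=np.array(circ(np.array([onz(T,u,v,.0173) for u,v in blob(T,205,250,165,208,70,True)[0]]))[0][:2])
for u,v in [(219.5,178.5),(239,183.5),(224.75,198)]:
    u0,v0=int(u),int(v); w=g[v0-2:v0+4,u0-2:u0+4]; w=np.clip(w-np.median(w)-5,0,None); yy,xx=np.mgrid[v0-2:v0+4,u0-2:u0+4]
    p=onz(T,(w*xx).sum()/w.sum(),(w*yy).sum()/w.sum(),.0173)[:2]-Cr; print('dot',np.hypot(*p).round(4),np.degrees(np.arctan2(p[1],p[0])).round(1))
E
python3 an3.py | grep -v -e shoulder -e rim -e gray -e '^0.12' -e '^('
```

```text
top lens [338.7 264. ] [20.4 20.7] [ 0.4812 -0.2264  0.0225]
wrist lens [261.2 174.7] [40.4 41. ] [ 0.4804 -0.2267  0.023 ]
scene lens [215.1 164. ] [10.6 17.6] [ 0.4822 -0.2253  0.022 ]
lens tri top+wrist [ 0.48067439 -0.22676447  0.01006693] scene+wrist [ 0.48041674 -0.22665136  0.01006487]
top ring [227.3 186.7] [29.  29.2] [0.6503 0.0212 0.0325]
scene ring [278.5 242.4] [29.5 34. ] [0.6594 0.0252 0.0375]
ring tri [0.65123083 0.02193089 0.00588329]
ring top depth z [0.64952206 0.0200118  0.01784026] [ 0.56948426 -0.02209374] [0.68588129 0.05574078]
lens depth z [0.00333504 0.00428546 0.00537937 0.01327372 0.01596906]
dot 0.0248 44.8
dot 0.0302 -72.1
dot 0.0272 164.8
```

Emit:
{"op": "apply_moves", "data": {
  "increments": [
    {"grip": 0, "xyz": [191, 366, 0], "rotation": [0, 0, 0]},
    {"grip": 0, "xyz": [191, 366, 0], "rotation": [0, 0, 0]},
    {"grip": 0, "xyz": [191, 366, 0], "rotation": [0, 0, 0]},
    {"grip": 0, "xyz": [191, 366, 0], "rotation": [0, 0, 0]},
    {"grip": 0, "xyz": [191, 366, 0], "rotation": [0, 0, 0]}
  ]
}}

```text
time: 4.1
ee_pos: [0.475, -0.1292, 0.2009]
eef_rot: [0.978, -0.209, 0.001, -0.002]
ft_force: [0.8, 0.2, 0.7]
width: 0.0871
```

```bash
cat > go.py <<'E'
import sys
from h import *
t=np.array([float(x) for x in sys.argv[1:4]]); s=r.read_state()
print(s['time'],'tool mm',tool(t-s['ee_pos']).round(1),'yaw x',np.degrees(np.arctan2(*R.from_quat(s['eef_rot']).as_matrix()[[1,0],0])).round(2),'tilt',R.from_quat(s['eef_rot']).as_matrix()[:2,2].round(4),s['joint_positions'].round(2))
E
python3 go.py .4805 -.2267 .09
```

```text
4.1 tool mm [ 44.8  87.2 110.6] yaw x -24.12 tilt [0.0031 0.0033] [ 0.6   0.09 -0.45  1.83  0.04  1.24 -0.27]
```

Emit:
{"op": "apply_moves", "data": {
  "increments": [
    {"grip": 0, "xyz": [45, 87, 60], "rotation": [0, 0, 0]},
    {"grip": 0, "xyz": [45, 87, 111], "rotation": [0, 0, 0]},
    {"grip": 0, "xyz": [45, 87, 111], "rotation": [0, 0, 0]},
    {"grip": 0, "xyz": [45, 87, 111], "rotation": [0, 0, 0]}
  ]
}}

```text
time: 4.6
ee_pos: [0.4802, -0.227, 0.0884]
eef_rot: [0.978, -0.21, -0.0, -0.002]
ft_force: [1.0, 0.5, 1.3]
width: 0.0873
```

```bash
python3 look.py w5;python3 go.py .4805 -.2267 .0165
```

```text
4.65 [ 0.48132839 -0.22624924  0.09002049] [[0.913, -0.409, 0.003], [-0.409, -0.913, 0.004], [0.001, -0.005, -1.0]] [ 0.68  0.28 -0.36  1.85  0.11  1.03 -0.15]
tcp px (np.float64(262.7228391362446), np.float64(259.5354254394478))
4.65 tool mm [-0.7  1.1 73.5] yaw x -24.13 tilt [0.0032 0.004 ] [ 0.68  0.28 -0.36  1.85  0.11  1.03 -0.15]
```

View pics/w5.png

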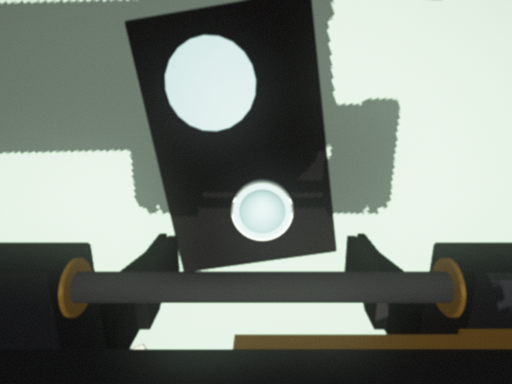

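Lens is centred at (262,211), between the fingers (inner edges at columns 178 and 347).

```bash
cat > an4.py <<'E'
from an3 import *
c=dict(np.load('pics/w5.npz'))
k,e=blob(c,225,300,170,250,120); X=np.array([onz(c,u,v,.012) for u,v in k]); print('ZZ',e,circ(X)); print('ZZ',tri([(c,e[0]),res['wrist']]),tri([(c,e[0]),res['top']]))
E
python3 an4.py|grep ZZ
```

```text
ZZ ((261.8845520019531, 210.8917236328125), (59.7203369140625, 62.295501708984375), 90.63500213623047) (array([ 0.48087426, -0.22613126,  0.02232745]), np.float64(0.0001970955264274951))
ZZ [ 0.48001491 -0.22780565  0.00430957] [ 0.47962081 -0.22935333 -0.00061573]
```

Emit:
{"op": "apply_moves", "data": {
  "increments": [
    {"grip": 0, "xyz": [-1, 0, 50], "rotation": [0, 0, 0]},
    {"grip": 0, "xyz": [-1, 0, 60], "rotation": [0, 0, 0]},
    {"grip": 0, "xyz": [-1, 0, 60], "rotation": [0, 0, 0]}
  ]
}}

```text
time: 5.03
ee_pos: [0.4814, -0.2251, 0.0313]
eef_rot: [0.978, -0.209, 0.002, -0.002]
ft_force: [-0.3, -0.6, 0.2]
width: 0.0869
```

```bash
python3 go.py .4803 -.2272 .0165
```

```text
5.025 tool mm [-0.2  2.4 14.8] yaw x -24.07 tilt [0.0039 0.0039] [ 0.66  0.36 -0.35  1.9   0.15  0.91 -0.18]
```

Emit:
{"op": "apply_moves", "data": {
  "increments": [
    {"grip": 0, "xyz": [0, 1.5, 15], "rotation": [0, 0, 0]},
    {"grip": 0, "xyz": [0, 1.5, 15], "rotation": [0, 0, 0]},
    {"grip": 0, "xyz": [0, 1.5, 15], "rotation": [0, 0, 0]}
  ],
  "squeeze": 12
}}

```text
time: 5.4
ee_pos: [0.481, -0.2265, 0.0167]
eef_rot: [0.978, -0.209, 0.002, -0.002]
ft_force: [0.9, 0.5, -0.2]
width: 0.0871
```

```bash
python3 go.py .4805 -.2265 .0165; sleep 1;  python3 go.py .4805 -.2265 .0165
```

```text
5.4 tool mm [-0.5  0.2  0.2] yaw x -24.08 tilt [0.0043 0.0038] [ 0.66  0.38 -0.35  1.9   0.16  0.88 -0.19]
5.4 tool mm [-0.5  0.2  0.2] yaw x -24.08 tilt [0.0043 0.0038] [ 0.66  0.38 -0.35  1.9   0.16  0.88 -0.19]
```

Good. Close on the lens.

Emit:
{"op": "apply_moves", "data": {
  "increments": [
    {"grip": 170, "xyz": [0, 0, 0], "rotation": [0, 0, 0]},
    {"grip": 170, "xyz": [0, 0, 0], "rotation": [0, 0, 0]},
    {"grip": 170, "xyz": [0, 0, 0], "rotation": [0, 0, 0]},
    {"grip": 170, "xyz": [0, 0, 0], "rotation": [0, 0, 0]},
    {"grip": 170, "xyz": [0, 0, 0], "rotation": [0, 0, 0]}
  ],
  "squeeze": 12
}}

```text
time: 6.02
ee_pos: [0.481, -0.2265, 0.0167]
eef_rot: [0.978, -0.209, 0.002, -0.002]
ft_force: [-0.5, 0.2, -0.8]
width: 0.0446
```

Emit:
{"op": "apply_moves", "data": {
  "increments": [
    {"grip": 170, "xyz": [0, 0, 0], "rotation": [0, 0, 0]},
    {"grip": 170, "xyz": [0, 0, -5], "rotation": [0, 0, 0]},
    {"grip": 170, "xyz": [0, 0, -5], "rotation": [0, 0, 0]}
  ]
}}

```text
time: 6.4
ee_pos: [0.4813, -0.2266, 0.0222]
eef_rot: [0.978, -0.209, 0.002, -0.002]
ft_force: [0.3, -0.7, 0.4]
width: 0.0433
```

```bash
python3 look.py w6
```

```text
6.45 [ 0.48118423 -0.22661058  0.02197387] [[0.913, -0.408, 0.005], [-0.408, -0.913, 0.004], [0.003, -0.005, -1.0]] [ 0.66  0.37 -0.35  1.9   0.16  0.89 -0.18]
tcp px (np.float64(260.94203436168044), np.float64(260.038800763578))
```

View pics/w6.png

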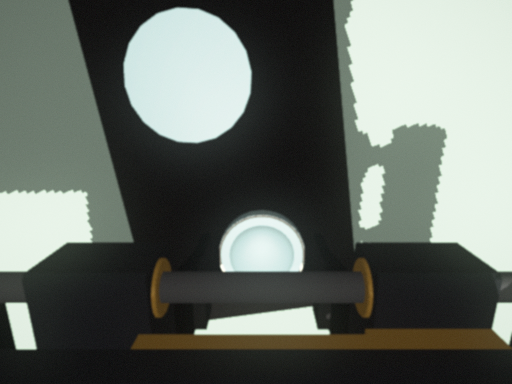

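Emit:
{"op": "apply_moves", "data": {
  "increments": [
    {"grip": 170, "xyz": [0, 0, -5], "rotation": [0, 0, 0]},
    {"grip": 170, "xyz": [0, 0, -10], "rotation": [0, 0, 0]},
    {"grip": 170, "xyz": [0, 0, -10], "rotation": [0, 0, 0]}
  ]
}}

```text
time: 6.82
ee_pos: [0.4815, -0.2268, 0.0326]
eef_rot: [0.978, -0.209, 0.002, -0.002]
ft_force: [-0.6, 1.4, -1.1]
width: 0.0433
```

```bash
python3 look.py w7; python3 -c "
import cv2
from h import *
a=cv2.imread('pics/w7.png');b=cv2.imread('pics/w6.png');cv2.imwrite('pics/w7c.png',np.vstack([cv2.resize(x[190:275,160:365],None,fx=3.3,fy=3.3) for x in (b,a)]))
c=cam('scene');cv2.imwrite('pics/s7.png',cv2.resize(c['img'][100:220,150:310],None,fx=4,fy=4,interpolation=cv2.INTER_CUBIC))"
```

```text
6.875 [ 0.4813091  -0.22676849  0.03227954] [[0.913, -0.408, 0.005], [-0.408, -0.913, 0.003], [0.003, -0.005, -1.0]] [ 0.66  0.36 -0.35  1.9   0.15  0.91 -0.18]
tcp px (np.float64(260.828125349834), np.float64(259.9992554726569))
```

View pics/w7c.png

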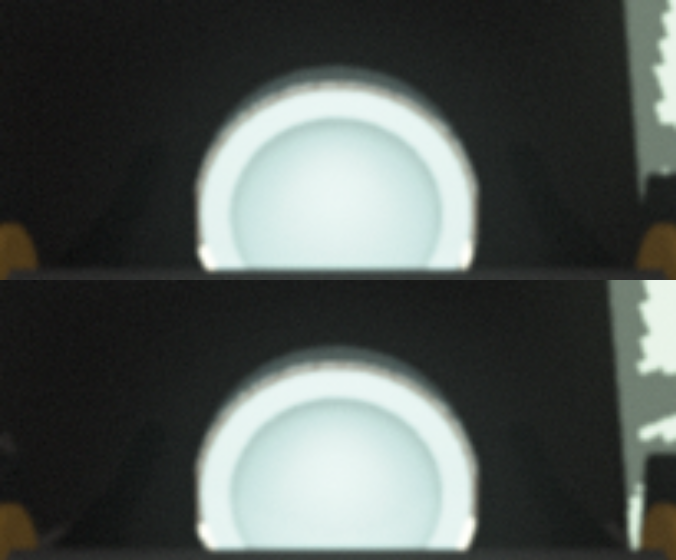

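View pics/s7.png

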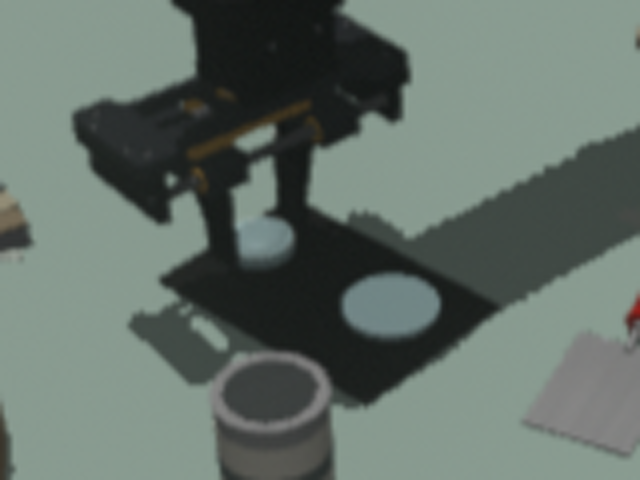

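```bash
cat > an5.py <<'E'
from h import *
from an import circ
for n in ('w6','w7'):
    c=dict(np.load(f'pics/{n}.npz')); g=cv2.cvtColor(c['img'],cv2.COLOR_BGR2GRAY)
    m=((g>150).astype(np.uint8)); m[:200]=0;m[270:]=0;m[:,:215]=0;m[:,310:]=0
    cs,_=cv2.findContours(m,cv2.RETR_EXTERNAL,cv2.CHAIN_APPROX_NONE);k=max(cs,key=cv2.contourArea)[:,0]
    k=k[k[:,1]<258]
    X=np.array([onz(c,u,v,c['ee'][2]-.0047) for u,v in k]); p,e=circ(X)
    d=np.r_[p[:2]-c['ee'][:2],0]; print('ZZ',p,e,'in tool mm',R.from_quat(c['q']).inv().apply(d)*1000)
E
python3 an5.py | grep ZZ; python3 go.py .4609 .2131 .20
```

```text
ZZ [ 0.48180558 -0.22597908  0.02130118] 0.00013067114479080127 in tool mm [ 0.30965169 -0.830034    0.00513787]
ZZ [ 0.48197516 -0.2261998   0.02131529] 0.00012534953804191424 in tool mm [ 0.37606885 -0.79094251  0.00528519]
6.925 tool mm [-197.4 -394.1 -166.5] yaw x -24.08 tilt [0.0049 0.0034] [ 0.66  0.36 -0.35  1.9   0.15  0.91 -0.18]
```

Emit:
{"op": "apply_moves", "data": {
  "increments": [
    {"grip": 170, "xyz": [-10, -20, -55], "rotation": [0, 0, 0]},
    {"grip": 170, "xyz": [-40, -80, -90], "rotation": [-0.3, -0.2, 0]},
    {"grip": 170, "xyz": [-66, -131, -120], "rotation": [-0.3, -0.2, 0]},
    {"grip": 170, "xyz": [-92, -183, -140], "rotation": [-0.3, -0.2, 0]},
    {"grip": 170, "xyz": [-118, -235, -166], "rotation": [-0.3, -0.2, 0]}
  ]
}}

```text
time: 7.55
ee_pos: [0.4686, 0.0232, 0.1935]
eef_rot: [0.978, -0.209, -0.0, 0.0]
ft_force: [1.2, -0.7, -0.1]
width: 0.0426
```

```bash
python3 go.py .4603 .2125 .17
```

```text
7.55 tool mm [ -84.8 -169.4   23.4] yaw x -24.08 tilt [-0.0002 -0.0004] [ 0.42  0.05 -0.57  1.88  0.03  1.22 -0.59]
```

Emit:
{"op": "apply_moves", "data": {
  "increments": [
    {"grip": 170, "xyz": [-28, -56, 0], "rotation": [0, 0, 0]},
    {"grip": 170, "xyz": [-56, -112, 0], "rotation": [0, 0, 0]},
    {"grip": 170, "xyz": [-84, -168, 0], "rotation": [0, 0, 0]},
    {"grip": 170, "xyz": [-85, -169, 20], "rotation": [0, 0, 0]},
    {"grip": 170, "xyz": [-85, -169, 23], "rotation": [0, 0, 0]}
  ]
}}

```text
time: 8.18
ee_pos: [0.459, 0.2123, 0.1692]
eef_rot: [0.978, -0.208, -0.001, 0.001]
ft_force: [-0.5, -0.6, 0.7]
width: 0.0429
```

Emit:
{"op": "apply_moves", "data": {
  "increments": [
    {"grip": 170, "xyz": [0, 0, 0], "rotation": [0, 0, 0]},
    {"grip": 170, "xyz": [0, 0, 0], "rotation": [0, 0, 0]}
  ]
}}

```text
time: 8.43
ee_pos: [0.4595, 0.2115, 0.1697]
eef_rot: [0.978, -0.209, -0.001, 0.001]
ft_force: [0.1, -0.4, -0.2]
width: 0.0431
```

```bash
python3 look.py w8; python3 go.py .4603 .2125 .14;  python3 -c "
import cv2
a=cv2.imread('pics/w8.png');cv2.imwrite('pics/w8c.png',cv2.resize(a[120:280,150:370],None,fx=3.3,fy=3.3,interpolation=cv2.INTER_CUBIC))"
```

```text
8.475 [0.45948738 0.21156888 0.16970913] [[0.913, -0.408, -0.002], [-0.408, -0.913, -0.001], [-0.001, 0.002, -1.0]] [ 0.16  0.19 -0.74  1.82  0.14  1.19 -1.05]
tcp px (np.float64(261.2317844938065), np.float64(260.0422267303014))
8.475 tool mm [ 0.4 -1.2 29.7] yaw x -24.08 tilt [-0.0019 -0.0012] [ 0.16  0.19 -0.74  1.82  0.14  1.19 -1.05]
```

View pics/w8c.png

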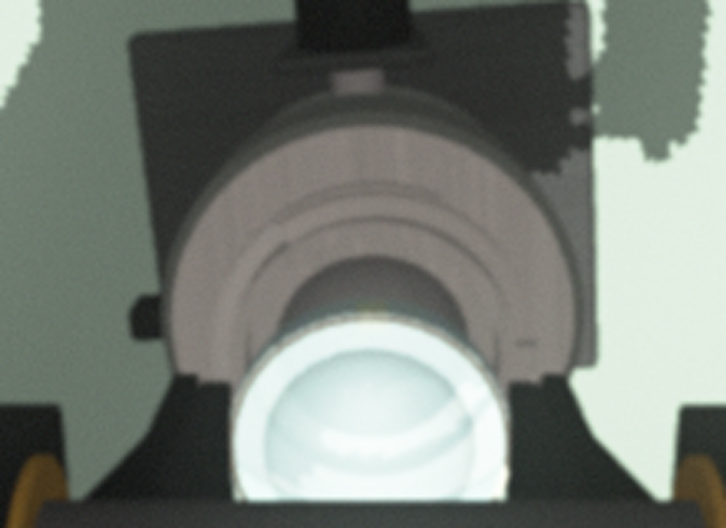

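```bash
cat > an6.py <<'E'
from h import *
from scipy.optimize import least_squares
def fixc(X,rad):
    s=least_squares(lambda p:np.hypot(X[:,0]-p[0],X[:,1]-p[1])-rad,[.4609,.2131],loss='soft_l1',f_scale=.0003); return s.x,np.abs(s.fun).mean()
for n in ('w4','w8'):
    c=dict(np.load(f'pics/{n}.npz')); P=cloud(c); q=R.from_quat(c['q']).inv()
    Q=P.reshape(-1,3); d=Q[:,:2]-[.4609,.2131]; rr=np.hypot(*d.T); th=q.apply(np.c_[d,np.zeros(len(d))])
    back=th[:,1]<-.006
    rim=(rr>.0242)&(rr<.0258)&(Q[:,2]<.14)&(Q[:,2]>.12)&back
    print(n,'rim z',np.median(Q[rim,2]),rim.sum())
    # shoulder outline & rim inner edge: angular max radius
    v,u=np.mgrid[:384,:512]
    sh=(Q[:,2]>.105)&(Q[:,2]<.135)&(rr<.05)&(th[:,1]<-.005)
    for name,sel,rad in (('shoulder',sh,.043),):
        pts=[]
        a=np.degrees(np.arctan2(th[:,1],th[:,0]))
        for k in range(-170,-10,3):
            w=sel&(a>=k)&(a<k+3)
            if w.sum()>3: i=np.where(w)[0][np.argmax(rr[w])]; pts.append(Q[i,:2])
        print(name,len(pts),fixc(np.array(pts),rad))
    pts=[]
    for k in range(-165,-15,3):
        w=(Q[:,2]>.1275)&(Q[:,2]<.135)&(rr<.028)&(rr>.02)&(a>=k)&(a<k+3)
        if w.sum()>1: i=np.where(w)[0][np.argmin(rr[w])]; pts.append(Q[i,:2])
    print('bore',len(pts),fixc(np.array(pts),.0236))
c=dict(np.load('pics/w8.npz')); g=cv2.cvtColor(c['img'],cv2.COLOR_BGR2GRAY)
P=cloud(c); lp=P[225:265,222:302,2]; print('lens depth',np.percentile(lp,[10,50,90]))
m=(g>165).astype(np.uint8); m[:205]=0;m[270:]=0;m[:,:215]=0;m[:,310:]=0
cs,_=cv2.findContours(m,cv2.RETR_EXTERNAL,cv2.CHAIN_APPROX_NONE);k=max(cs,key=cv2.contourArea)[:,0];k=k[k[:,1]<258]
X=np.array([onz(c,u,v,c['ee'][2]-.0047)[:2] for u,v in k])
s=least_squares(lambda p:np.hypot(X[:,0]-p[0],X[:,1]-p[1])-p[2],[.46,.212,.022],loss='soft_l1',f_scale=.0003).x
print('lens',s,'tool',q.apply(np.r_[s[:2]-c['ee'][:2],0])*1000)
E
python3 an6.py
```

```text
w4 rim z 0.13027219442901944 247
shoulder 54 (array([0.46044387, 0.2124483 ]), np.float64(0.00011866988378626177))
bore 50 (array([0.46059778, 0.21268604]), np.float64(0.00012591088423718263))
w8 rim z 0.13030682854868839 292
shoulder 54 (array([0.46054837, 0.2126517 ]), np.float64(0.00011416083179829522))
bore 50 (array([0.46060394, 0.21269396]), np.float64(0.00013479700537516549))
lens depth [0.16477415 0.16690893 0.16908079]
lens [0.45989192 0.21193746 0.02110796] tool [ 0.21895545 -0.50155701 -0.00120951]
```

Emit:
{"op": "apply_moves", "data": {
  "increments": [
    {"grip": 170, "xyz": [0.4, -1.1, 10], "rotation": [-0.1, 0.1, 0]},
    {"grip": 170, "xyz": [0.4, -1.1, 20], "rotation": [-0.1, 0.1, 0]},
    {"grip": 170, "xyz": [0.4, -1.1, 22], "rotation": [-0.1, 0.1, 0]},
    {"grip": 170, "xyz": [0.4, -1.1, 22], "rotation": [-0.1, 0.1, 0]}
  ]
}}

```text
time: 8.98
ee_pos: [0.4601, 0.2124, 0.1475]
eef_rot: [0.978, -0.209, -0.0, 0.002]
ft_force: [-0.0, 0.5, -0.1]
width: 0.0434
```

```bash
python3 go.py .4602 .2124 .1393
```

```text
8.975 tool mm [ 0.1 -0.   8.2] yaw x -24.07 tilt [-0.0015 -0.0035] [ 0.15  0.21 -0.74  1.84  0.16  1.15 -1.07]
```

Emit:
{"op": "apply_moves", "data": {
  "increments": [
    {"grip": 170, "xyz": [0.1, 0, 3], "rotation": [0.2, 0, 0]},
    {"grip": 170, "xyz": [0.1, 0, 5], "rotation": [0.2, 0, 0]},
    {"grip": 170, "xyz": [0.1, 0, 7], "rotation": [0.2, 0, 0]},
    {"grip": 170, "xyz": [0.1, 0, 8], "rotation": [0.2, 0, 0]},
    {"grip": 170, "xyz": [0.1, 0, 8], "rotation": [0.2, 0, 0]}
  ]
}}

```text
time: 9.6
ee_pos: [0.4602, 0.2124, 0.1394]
eef_rot: [0.978, -0.209, -0.0, 0.0]
ft_force: [-0.1, -0.2, -0.7]
width: 0.043
```

```bash
python3 look.py w9; python3 go.py .4602 .2124 .1393; python3 -c "
from h import *
a=cv2.imread('pics/w9.png');A=cv2.resize(a[150:280,150:370],None,fx=3,fy=3,interpolation=cv2.INTER_CUBIC)
c=cam('scene');B=cv2.resize(c['img'][130:210,350:460],None,fx=3,fy=3,interpolation=cv2.INTER_CUBIC);B=cv2.resize(c['img'][120:205,345:489],(660,390),interpolation=cv2.INTER_CUBIC)
cv2.imwrite('pics/w9c.png',cv2.resize(np.vstack([A,B]),None,fx=.76,fy=.76))"
```

```text
9.65 [0.46019095 0.21238906 0.13948321] [[0.913, -0.408, -0.0], [-0.408, -0.913, -0.0], [0.0, 0.0, -1.0]] [ 0.15  0.22 -0.74  1.85  0.17  1.13 -1.07]
tcp px (np.float64(261.3043809448571), np.float64(260.1832036660548))
9.65 tool mm [ 0.  -0.   0.2] yaw x -24.07 tilt [-0.0001 -0.0003] [ 0.15  0.22 -0.74  1.85  0.17  1.13 -1.07]
```

View pics/w9c.png

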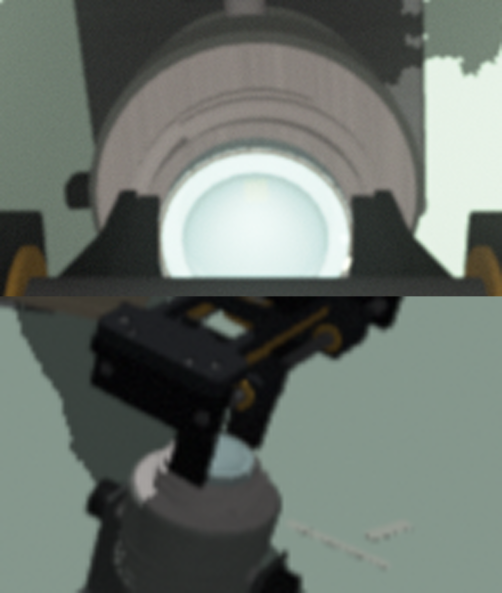

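The lens is centred inside the bore circle with about zero contact force. Open gently.

Emit:
{"op": "apply_moves", "data": {
  "increments": [
    {"grip": 110, "xyz": [0, 0, 0], "rotation": [0, 0, 0]},
    {"grip": 100, "xyz": [0, 0, 0], "rotation": [0, 0, 0]},
    {"grip": 70, "xyz": [0, 0, 0], "rotation": [0, 0, 0]},
    {"grip": 70, "xyz": [0, 0, 0], "rotation": [0, 0, 0]}
  ]
}}

```text
time: 10.2
ee_pos: [0.4602, 0.2124, 0.1395]
eef_rot: [0.978, -0.209, -0.0, 0.0]
ft_force: [0.0, 0.9, -0.9]
width: 0.061
```

Emit:
{"op": "apply_moves", "data": {
  "increments": [
    {"grip": 0, "xyz": [0, 0, -20], "rotation": [0, 0, 0]},
    {"grip": 0, "xyz": [0, 20, -60], "rotation": [0, 0, 0]},
    {"grip": 0, "xyz": [0, 20, -60], "rotation": [0, 0, 0]},
    {"grip": 0, "xyz": [0, 20, -60], "rotation": [0, 0, 0]}
  ]
}}

```text
time: 10.7
ee_pos: [0.452, 0.194, 0.1993]
eef_rot: [0.978, -0.209, 0.0, 0.0]
ft_force: [0.1, -0.1, -0.5]
width: 0.0858
```

```bash
python3 look.py w10
cat > an7.py <<'E'
from h import *
c=dict(np.load('pics/w10.npz')); P=cloud(c); Q=P.reshape(-1,3)
d=Q[:,:2]-[.4606,.2127]; rr=np.hypot(*d.T)
for a,b in ((0,.004),(.0175,.0195),(.0195,.021),(.0245,.0258)):
    m=(rr>a)&(rr<b)&(Q[:,2]<.15); 
    A=np.linalg.lstsq(np.c_[d[m],np.ones(m.sum())],Q[m,2],rcond=None)[0]
    print(a,b,m.sum(),np.median(Q[m,2]).round(4),A.round(4))
a=c['img'];cv2.imwrite('pics/w10c.png',cv2.resize(a[100:270,160:360],None,fx=3.3,fy=3.3,interpolation=cv2.INTER_CUBIC))
E
python3 an7.py
```

```text
10.75 [0.4517327  0.19414923 0.1988149 ] [[0.913, -0.408, -0.001], [-0.408, -0.913, -0.001], [-0.001, 0.001, -1.0]] [ 0.21  0.12 -0.74  1.81  0.09  1.24 -0.98]
tcp px (np.float64(260.6963565570259), np.float64(259.8449060413854))
0 0.004 112 0.1356 [-0.0068  0.0018  0.1356]
0.0175 0.0195 498 0.1319 [-0.0016  0.0029  0.1319]
0.0195 0.021 416 0.1318 [-0.0002 -0.0025  0.1318]
0.0245 0.0258 438 0.1303 [-0.0014 -0.0005  0.1303]
```

View pics/w10c.png

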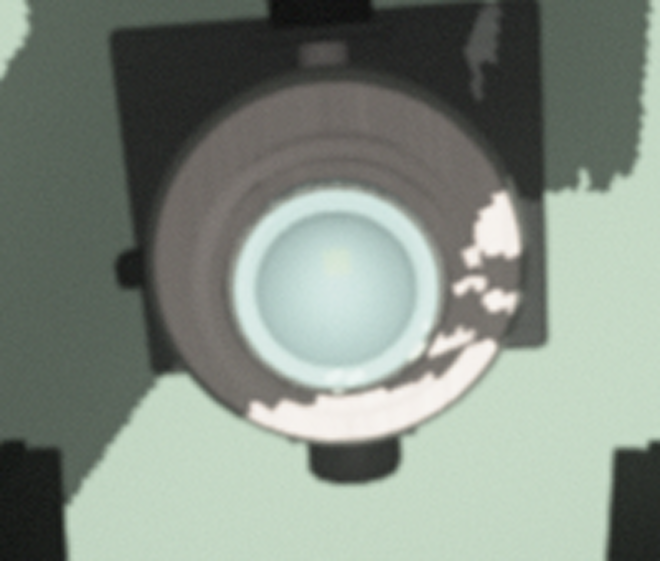

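The lens sits flat: its face is at 131.9 mm, 1.5 mm above the rim at 130.3 mm, with tilt under 0.01. Now to the ring, turning the wrist counter-clockwise to gain clockwise range.

Emit:
{"op": "apply_moves", "data": {
  "increments": [
    {"grip": 0, "xyz": [50, 15, 0], "rotation": [0, 0, -10]},
    {"grip": 0, "xyz": [100, 30, 0], "rotation": [0, 0, -20]},
    {"grip": 0, "xyz": [150, 45, 0], "rotation": [0, 0, -30]},
    {"grip": 0, "xyz": [200, 60, 0], "rotation": [0, 0, -40]},
    {"grip": 0, "xyz": [250, 76, 0], "rotation": [0, 0, -50]}
  ]
}}

```text
time: 11.38
ee_pos: [0.6499, 0.0222, 0.1972]
eef_rot: [0.974, 0.228, -0.001, -0.0]
ft_force: [0.0, 1.2, 1.5]
width: 0.0868
```

Emit:
{"op": "apply_moves", "data": {
  "increments": [
    {"grip": 0, "xyz": [0, 0, 0], "rotation": [0, 0, -10]},
    {"grip": 0, "xyz": [0, 0, 0], "rotation": [0, 0, -20]},
    {"grip": 0, "xyz": [0, 0, 0], "rotation": [0, 0, -30]},
    {"grip": 0, "xyz": [0, 0, 0], "rotation": [0, 0, -40]},
    {"grip": 0, "xyz": [0, 0, 0], "rotation": [0, 0, -50]}
  ]
}}

```text
time: 12.0
ee_pos: [0.6495, 0.0227, 0.1957]
eef_rot: [0.784, 0.62, -0.002, -0.002]
ft_force: [-0.4, 0.1, -1.2]
width: 0.0865
```

Emit:
{"op": "apply_moves", "data": {
  "increments": [
    {"grip": 0, "xyz": [0, 0, 0], "rotation": [0, 0, -10]},
    {"grip": 0, "xyz": [0, 0, 0], "rotation": [0, 0, -20]},
    {"grip": 0, "xyz": [0, 0, 0], "rotation": [0, 0, -30]},
    {"grip": 0, "xyz": [0, 0, 0], "rotation": [0, 0, -40]},
    {"grip": 0, "xyz": [0, 0, 0], "rotation": [0, 0, -50]}
  ]
}}

```text
time: 12.62
ee_pos: [0.6492, 0.0232, 0.1942]
eef_rot: [0.446, 0.895, -0.001, -0.003]
ft_force: [0.6, -0.5, -0.9]
width: 0.087
```

```bash
python3 go.py .650 .0215 .16
```

```text
12.625 tool mm [-2.  -0.2 34.2] yaw x 127.04 tilt [-0.0067  0.0011] [ 0.57  0.61 -1.    1.39  0.5   1.42  1.8 ]
```

Emit:
{"op": "apply_moves", "data": {
  "increments": [
    {"grip": 0, "xyz": [-2, 0, 25], "rotation": [-0.3, -0.3, -10]},
    {"grip": 0, "xyz": [-2, 0, 34], "rotation": [-0.3, -0.3, -13]},
    {"grip": 0, "xyz": [-2, 0, 34], "rotation": [-0.3, -0.3, -13]},
    {"grip": 0, "xyz": [-2, 0, 34], "rotation": [-0.3, -0.3, -13]}
  ]
}}

```text
time: 13.12
ee_pos: [0.6503, 0.022, 0.1602]
eef_rot: [0.342, 0.94, 0.001, 0.0]
ft_force: [-0.4, 0.5, 0.3]
width: 0.0871
```

```bash
python3 look.py w11; python3 go.py .650 .0215 .06
python3 - <<'E'
from h import *
from scipy.optimize import least_squares
c=dict(np.load('pics/w11.npz')); P=cloud(c); Q=P.reshape(-1,3)
m=(Q[:,2]>.014)&(Q[:,2]<.021)&(np.hypot(Q[:,0]-.65,Q[:,1]-.0215)<.045)
print(m.sum(),np.median(Q[m],0),Q[m].min(0),Q[m].max(0))
im=m.reshape(384,512).astype(np.uint8); im=cv2.morphologyEx(im,cv2.MORPH_OPEN,np.ones((3,3)))
cs,_=cv2.findContours(im,cv2.RETR_CCOMP,cv2.CHAIN_APPROX_NONE)
for k in sorted(cs,key=cv2.contourArea)[-2:]:
    X=np.array([onz(c,u,v,.0173)[:2] for u,v in k[:,0]])
    print(len(k),least_squares(lambda p:np.hypot(X[:,0]-p[0],X[:,1]-p[1])-p[2],[.65,.02,.03],loss='soft_l1',f_scale=.0005).x)
a=c['img']; cv2.imwrite('pics/w11c.png',cv2.resize(a[120:280,160:360],None,fx=3.3,fy=3.3,interpolation=cv2.INTER_CUBIC))
cv2.imwrite('pics/w11f.png',a)
E
```

```text
13.175 [0.65035259 0.02197497 0.16041109] [[-0.766, 0.643, 0.001], [0.643, 0.766, 0.001], [0.0, 0.002, -1.0]] [ 0.59  0.65 -1.02  1.44  0.55  1.36  1.99]
tcp px (np.float64(261.22469090610235), np.float64(258.798622166627))
13.175 tool mm [ -0.   -0.7 100.4] yaw x 140.0 tilt [0.0009 0.0012] [ 0.59  0.65 -1.02  1.44  0.55  1.36  1.99]
3233 [0.64926053 0.0194789  0.01731399] [ 0.61629364 -0.01355682  0.01416399] [0.68569131 0.05585258 0.02002941]
112 [0.6505104  0.02084402 0.01811166]
228 [0.6505187  0.02086864 0.03379581]
```

View pics/w11f.png

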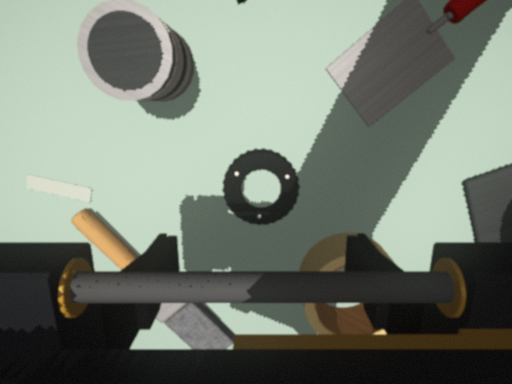

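Ring at (261,187), with dots at about (237,174), (287,177) and (259,216). The tin, tape and brush are clear of the fingers.

```bash
cat > dots.py <<'E'
from h import *
def dots(c,pts,z,C,rr=3):
    g=cv2.cvtColor(c['img'],cv2.COLOR_BGR2GRAY).astype(float)
    for u,v in pts:
        w=g[v-rr:v+rr+1,u-rr:u+rr+1]; w=np.clip(w-np.median(w)-25,0,None); yy,xx=np.mgrid[v-rr:v+rr+1,u-rr:u+rr+1]
        p=onz(c,(w*xx).sum()/w.sum(),(w*yy).sum()/w.sum(),z)[:2]-C; a=np.degrees(np.arctan2(p[1],p[0])); print('dot r',np.hypot(*p).round(4),'ang',a.round(1),'mod120',(a%120).round(1))
E
python3 - <<'E'
from dots import *
c=dict(np.load('pics/w11.npz'))
dots(c,[(237,174),(287,177),(259,216)],.0173,np.array([.6505,.0209]))
E
python3 go.py .6505 .0212 .045
```

```text
dot r 0.0256 ang -72.4 mod120 47.6
dot r 0.0259 ang 165.2 mod120 45.2
dot r 0.026 ang 47.0 mod120 47.0
13.175 tool mm [ -0.6  -0.7 115.4] yaw x 140.0 tilt [0.0009 0.0012] [ 0.59  0.65 -1.02  1.44  0.55  1.36  1.99]
```

Emit:
{"op": "apply_moves", "data": {
  "increments": [
    {"grip": 0, "xyz": [0, -0.7, 60], "rotation": [0, 0, 0]},
    {"grip": 0, "xyz": [0, -0.7, 110], "rotation": [0, 0, 0]},
    {"grip": 0, "xyz": [0, -0.7, 115], "rotation": [0, 0, 0]},
    {"grip": 0, "xyz": [0, -0.7, 115], "rotation": [0, 0, 0]}
  ]
}}

```text
time: 13.68
ee_pos: [0.6509, 0.0221, 0.0473]
eef_rot: [0.342, 0.94, 0.001, 0.001]
ft_force: [0.1, -0.3, 0.6]
width: 0.0869
```

```bash
python3 go.py .6505 .0212 .0120
```

```text
13.675 tool mm [-0.2 -1.1 35.3] yaw x 139.99 tilt [0.0026 0.0017] [ 0.56  0.75 -0.95  1.54  0.64  1.19  1.93]
```

Emit:
{"op": "apply_moves", "data": {
  "increments": [
    {"grip": 0, "xyz": [0, -1, 20], "rotation": [0.2, 0, 0]},
    {"grip": 0, "xyz": [0, -1, 33], "rotation": [0.2, 0, 0]},
    {"grip": 0, "xyz": [0, -1, 35], "rotation": [0.2, 0, 0]},
    {"grip": 0, "xyz": [0, -1, 35], "rotation": [0.2, 0, 0]}
  ]
}}

```text
time: 14.18
ee_pos: [0.6504, 0.0215, 0.0124]
eef_rot: [0.342, 0.94, -0.0, 0.0]
ft_force: [0.3, -0.7, -0.1]
width: 0.0871
```

```bash
python3 go.py .6505 .0212 .0120
```

```text
14.175 tool mm [-0.2 -0.2  0.4] yaw x 139.99 tilt [ 0.0004 -0.0008] [ 0.54  0.79 -0.92  1.56  0.68  1.14  1.91]
```

Emit:
{"op": "apply_moves", "data": {
  "increments": [
    {"grip": 90, "xyz": [0, 0, 0], "rotation": [0, 0, 0]},
    {"grip": 90, "xyz": [0, 0, 0], "rotation": [0, 0, 0]},
    {"grip": 90, "xyz": [0, 0, 0], "rotation": [0, 0, 0]},
    {"grip": 90, "xyz": [0, 0, 0], "rotation": [0, 0, 0]}
  ],
  "squeeze": 30
}}

```text
time: 14.68
ee_pos: [0.6506, 0.0214, 0.0127]
eef_rot: [0.342, 0.94, -0.0, 0.001]
ft_force: [0.8, -0.3, 3.2]
width: 0.0687
```

```bash
python3 go.py .6505 .0212 .0120; python3 -c "
from bench import r
s=r.read_state();print(s['width'],s['ft_force'])"
```

```text
14.675 tool mm [-0.1 -0.3  0.7] yaw x 139.98 tilt [ 0.0008 -0.0009] [ 0.54  0.79 -0.93  1.56  0.68  1.14  1.91]
0.06869945111814997 [ 0.80288787 -0.28924372  3.15545848]
```

Emit:
{"op": "apply_moves", "data": {
  "increments": [
    {"grip": 90, "xyz": [0, 0, -20], "rotation": [0, 0, 0]},
    {"grip": 90, "xyz": [0, 0, -60], "rotation": [0, 0, 0]},
    {"grip": 90, "xyz": [0, 0, -120], "rotation": [0, 0, 0]},
    {"grip": 90, "xyz": [20, 2, -170], "rotation": [0, 0, 8]},
    {"grip": 90, "xyz": [60, 5, -185], "rotation": [0, 0, 18]}
  ]
}}

```text
time: 15.3
ee_pos: [0.609, 0.0646, 0.2022]
eef_rot: [0.488, 0.873, 0.002, 0.003]
ft_force: [0.0, 0.4, -0.7]
width: 0.0691
```

```bash
python3 go.py .4606 .2127 .20
```

```text
15.3 tool mm [203.9 -48.8   1.3] yaw x 121.59 tilt [0.0062 0.0002] [ 0.58  0.51 -1.03  1.5   0.44  1.37  1.64]
```

Emit:
{"op": "apply_moves", "data": {
  "increments": [
    {"grip": 90, "xyz": [55, -13, 0], "rotation": [0.1, 0, 9]},
    {"grip": 90, "xyz": [110, -26, 0], "rotation": [0.3, 0.2, 18]},
    {"grip": 90, "xyz": [165, -39, 0], "rotation": [0.3, 0.2, 27]},
    {"grip": 90, "xyz": [204, -49, 0], "rotation": [0.3, 0.2, 34]},
    {"grip": 90, "xyz": [204, -49, 0], "rotation": [0.3, 0.2, 34]}
  ]
}}

```text
time: 15.92
ee_pos: [0.458, 0.2157, 0.2027]
eef_rot: [0.72, 0.694, 0.001, 0.0]
ft_force: [1.3, -0.4, -0.3]
width: 0.0686
```

Emit:
{"op": "apply_moves", "data": {
  "increments": [
    {"grip": 90, "xyz": [0, 0, 0], "rotation": [0, 0, 0]}
  ]
}}

```text
time: 16.05
ee_pos: [0.4584, 0.2153, 0.2034]
eef_rot: [0.72, 0.694, 0.001, 0.001]
ft_force: [0.1, -0.4, -1.3]
width: 0.0691
```

```bash
python3 look.py w12; python3 go.py .4606 .2127 .18
python3 - <<'E'
from h import *
a=cv2.imread('pics/w12.png'); cv2.imwrite('pics/w12c.png',cv2.resize(a[130:290,150:370],None,fx=3.3,fy=3.3,interpolation=cv2.INTER_CUBIC))
E
```

```text
16.1 [0.45821068 0.21574263 0.20345434] [[0.036, 0.999, 0.003], [0.999, -0.036, 0.001], [0.001, 0.003, -1.0]] [ 0.45  0.23 -1.08  1.77  0.21  1.27  0.85]
tcp px (np.float64(261.52971110307834), np.float64(258.5920780574221))
16.1 tool mm [-3.   2.4 23.5] yaw x 87.93 tilt [0.0032 0.0012] [ 0.45  0.23 -1.08  1.77  0.21  1.27  0.85]
```

View pics/w12c.png

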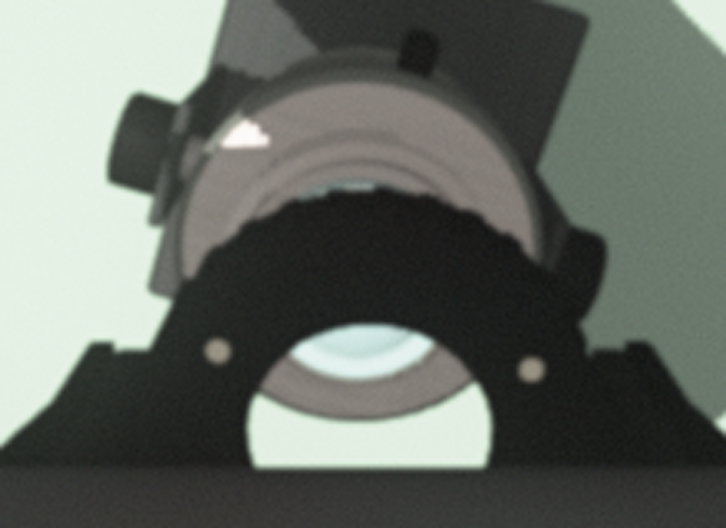

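```bash
cat > an8.py <<'E'
from h import *
from scipy.optimize import least_squares
import sys
n=sys.argv[1]; ptz=eval(sys.argv[2])
c=dict(np.load(f'pics/{n}.npz')); q=R.from_quat(c['q']); ee=c['ee']
g=cv2.cvtColor(c['img'],cv2.COLOR_BGR2GRAY).astype(float); z=ee[2]+.0048; D=[]
for u,v in ptz:
    rr=5; w=g[v-rr:v+rr+1,u-rr:u+rr+1]; w=np.clip(w-np.median(w)-25,0,None); yy,xx=np.mgrid[v-rr:v+rr+1,u-rr:u+rr+1]
    uu,vv=(w*xx).sum()/w.sum(),(w*yy).sum()/w.sum(); D.append(onz(c,uu,vv,z)[:2]); print('px',uu,vv)
D=np.array(D); print('dot dist',np.linalg.norm(D[0]-D[1]),'(45.0)')
# two dots 120 apart on circle 26: centre on bisector
mid=D.mean(0); e=(D[1]-D[0]); e/=np.linalg.norm(e); nrm=np.array([-e[1],e[0]])
for s in (1,-1):
    C=mid+s*nrm*.013
    t=q.inv().apply(np.r_[C-ee[:2],0])*1000
    A=[np.degrees(np.arctan2(*(d-C)[::-1])) for d in D]
    print('centre',C.round(4),'tool',t.round(2),'dots ang',np.round(A,1),'mod',np.mod(A,120).round(1))
P=cloud(c); Q=P.reshape(-1,3); d=Q[:,:2]-[.4606,.2127]; rr=np.hypot(*d.T); t=q.inv().apply(np.c_[d,0*rr]); a=np.degrees(np.arctan2(t[:,1],t[:,0]))
sel=(Q[:,2]>.107)&(Q[:,2]<.135)&(rr<.05)&(t[:,1]<-.012); pts=[]
for k in range(-160,-20,3):
    w=sel&(a>=k)&(a<k+3)
    if w.sum()>3: i=np.where(w)[0][np.argmax(rr[w])]; pts.append(Q[i,:2])
X=np.array(pts); s=least_squares(lambda p:np.hypot(X[:,0]-p[0],X[:,1]-p[1])-.043,[.46,.213],loss='soft_l1',f_scale=.0003); print('lamp shoulder',len(X),s.x,np.abs(s.fun).mean())
E
python3 an8.py w12 "[(216,236),(311,242)]"
```

```text
px 215.49196675900276 235.9168975069252
px 310.5969465648855 241.60254452926208
dot dist 0.045135277315364625 (45.0)
centre [0.4327 0.2183] tool [  1.59 -25.58  -0.08] dots ang [-65.7  54.4] mod [54.3 54.4]
centre [0.4586 0.2157] tool [-0.05  0.37  0.  ] dots ang [-125.6  114.3] mod [114.4 114.3]
lamp shoulder 47 [0.46062957 0.21253533] 0.00012906003221518957
```

Emit:
{"op": "apply_moves", "data": {
  "increments": [
    {"grip": 90, "xyz": [-3, 2.1, 20], "rotation": [0.2, -0.1, 0]},
    {"grip": 90, "xyz": [-3, 2.1, 40], "rotation": [0.2, -0.1, 0]},
    {"grip": 90, "xyz": [-3, 2.1, 53], "rotation": [0.2, -0.1, 0]},
    {"grip": 90, "xyz": [-3, 2.1, 53], "rotation": [0.2, -0.1, 0]},
    {"grip": 90, "xyz": [-3, 2.1, 53], "rotation": [0.2, -0.1, 0]}
  ]
}}

```text
time: 16.73
ee_pos: [0.4605, 0.2131, 0.1507]
eef_rot: [0.72, 0.694, -0.0, -0.0]
ft_force: [1.2, -0.5, -1.4]
width: 0.0687
```

```bash
python3 go.py .4602 .2126 .1338
```

```text
16.725 tool mm [-0.5 -0.2 16.9] yaw x 87.95 tilt [-0.0002 -0.    ] [ 0.41  0.29 -1.05  1.83  0.28  1.18  0.8 ]
```

Emit:
{"op": "apply_moves", "data": {
  "increments": [
    {"grip": 90, "xyz": [-0.5, -0.2, 6], "rotation": [0, 0, 0]},
    {"grip": 90, "xyz": [-0.5, -0.2, 10], "rotation": [0, 0, 0]},
    {"grip": 90, "xyz": [-0.5, -0.2, 13], "rotation": [0, 0, 0]},
    {"grip": 90, "xyz": [-0.5, -0.2, 15.5], "rotation": [0, 0, 0]},
    {"grip": 90, "xyz": [-0.5, -0.2, 15.5], "rotation": [0, 0, 0]}
  ]
}}

```text
time: 17.35
ee_pos: [0.4602, 0.2125, 0.1351]
eef_rot: [0.72, 0.694, -0.0, -0.0]
ft_force: [-0.7, 0.5, -0.8]
width: 0.0688
```

```bash
python3 go.py .4602 .2126 .1338; python3 -c "
from bench import r
s=r.read_state();print(s['width'],s['ft_force'],s['torque'])"
```

```text
17.35 tool mm [0.1 0.  1.3] yaw x 87.95 tilt [-0.0005 -0.0001] [ 0.4   0.31 -1.04  1.85  0.3   1.15  0.79]
0.06875027498564094 [-0.67540776  0.53855056 -0.79295717] [ 0.13019887 -0.1654454   0.05884995]
```

Emit:
{"op": "apply_moves", "data": {
  "increments": [
    {"grip": 90, "xyz": [0, 0, 1.2], "rotation": [0, 0, 5]},
    {"grip": 90, "xyz": [0, 0, 1.6], "rotation": [0, 0, 13]},
    {"grip": 90, "xyz": [0, 0, 2.2], "rotation": [0, 0, 22]},
    {"grip": 90, "xyz": [0, 0, 2.8], "rotation": [0, 0, 31]},
    {"grip": 90, "xyz": [0, 0, 3.4], "rotation": [0, 0, 40]}
  ]
}}

```text
time: 17.98
ee_pos: [0.4602, 0.2127, 0.1318]
eef_rot: [0.915, 0.404, -0.0, -0.0]
ft_force: [-0.3, 1.0, -0.3]
width: 0.0689
```

```bash
python3 go.py .4602 .2126 .1300; python3 -c "
from bench import r
s=r.read_state();print(s['width'],s['ft_force'],s['torque'])"
```

```text
17.975 tool mm [-0.1  0.   1.8] yaw x 47.66 tilt [-0.0002  0.0001] [ 0.3   0.28 -0.92  1.85  0.24  1.13  0.12]
0.06890844807336655 [-0.28557596  1.01097898 -0.3203307 ] [ 0.06720466 -0.10437003  0.01535884]
```

Emit:
{"op": "apply_moves", "data": {
  "increments": [
    {"grip": 90, "xyz": [0, 0, 0.5], "rotation": [0, 0, 8]},
    {"grip": 90, "xyz": [0, 0, 1.0], "rotation": [0, 0, 15]},
    {"grip": 90, "xyz": [0, 0, 1.4], "rotation": [0, 0, 20]},
    {"grip": 90, "xyz": [0, 0, 1.6], "rotation": [0, 0, 25]},
    {"grip": 90, "xyz": [0, 0, 1.7], "rotation": [0, 0, 28]}
  ]
}}

```text
time: 18.6
ee_pos: [0.4603, 0.2128, 0.1302]
eef_rot: [0.986, 0.17, 0.0, -0.0]
ft_force: [-0.4, -0.3, -0.5]
width: 0.0692
```

```bash
python3 look.py w13; python3 go.py .4602 .2126 .1300; python3 -c "
from bench import r
s=r.read_state();print(s['width'],s['ft_force'],s['torque'])
import cv2
a=cv2.imread('pics/w13.png'); cv2.imwrite('pics/w13c.png',cv2.resize(a[130:290,150:370],None,fx=3.3,fy=3.3,interpolation=cv2.INTER_CUBIC))"
```

```text
18.65 [0.46024934 0.21273467 0.13021323] [[0.943, 0.332, -0.0], [0.332, -0.943, 0.0], [0.0, -0.0, -1.0]] [ 0.23  0.26 -0.84  1.86  0.21  1.12 -0.35]
tcp px (np.float64(260.5685147628319), np.float64(259.8127399611152))
18.65 tool mm [-0.1  0.1  0.2] yaw x 19.42 tilt [-0.      0.0001] [ 0.23  0.26 -0.84  1.86  0.21  1.12 -0.35]
0.06887099854621229 [ 0.74827545 -1.28086621 -0.57868974] [ 0.00362763 -0.11668739  0.03127687]
```

View pics/w13c.png

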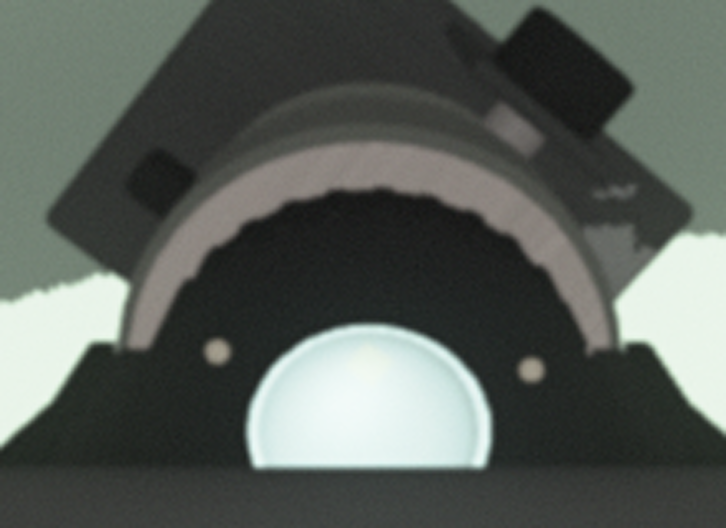

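The dots sit at the same pixels in the hand as before, so the ring has not slipped. The lens dome is centred in the hole. Now tighten step by step with a firmer grip, watching the moment.

Emit:
{"op": "apply_moves", "data": {
  "increments": [
    {"grip": 95, "xyz": [0, 0, 0.2], "rotation": [0, 0, 0]},
    {"grip": 95, "xyz": [0, 0, 0.3], "rotation": [0, 0, 4]},
    {"grip": 95, "xyz": [0, 0, 0.3], "rotation": [0, 0, 8]},
    {"grip": 95, "xyz": [0, 0, 0.3], "rotation": [0, 0, 11]},
    {"grip": 95, "xyz": [0, 0, 0.3], "rotation": [0, 0, 12]}
  ],
  "squeeze": 55
}}

```text
time: 19.27
ee_pos: [0.4602, 0.2125, 0.1297]
eef_rot: [0.998, 0.065, -0.0, 0.0]
ft_force: [0.6, 0.1, -3.1]
width: 0.0689
```

```bash
python3 go.py .4602 .2126 .1300; python3 -c "
from bench import r
s=r.read_state();print(s['width'],s['ft_force'],s['torque'],s['joint_torque'].round(2))"
```

```text
19.275 tool mm [-0.  -0.1 -0.3] yaw x 7.45 tilt [-0.0002 -0.0002] [ 0.21  0.25 -0.81  1.86  0.2   1.12 -0.55]
0.06885490585896568 [ 0.55589906  0.10105003 -3.07872291] [-0.22373086 -0.29587468  0.36453088] [ -0.28 -43.44  -7.14 -36.4   -0.63   0.07  -0.41]
```

Emit:
{"op": "apply_moves", "data": {
  "increments": [
    {"grip": 95, "xyz": [0, 0, 0], "rotation": [0, 0, 2]},
    {"grip": 95, "xyz": [0, 0, 0], "rotation": [0, 0, 4]},
    {"grip": 95, "xyz": [0, 0, 0], "rotation": [0, 0, 5]}
  ]
}}

```text
time: 19.65
ee_pos: [0.4603, 0.2125, 0.1297]
eef_rot: [1.0, 0.021, 0.0, 0.0]
ft_force: [2.0, -0.6, -3.4]
width: 0.0688
```

```bash
python3 go.py .4602 .2126 .1300; python3 -c "
from bench import r
s=r.read_state();print(s['width'],s['ft_force'],s['torque'],s['joint_torque'].round(2))"
```

```text
19.65 tool mm [-0.1 -0.1 -0.3] yaw x 2.43 tilt [ 0.0001 -0.0005] [ 0.2   0.25 -0.8   1.86  0.2   1.12 -0.63]
0.06878232967046025 [ 1.96068527 -0.64034293 -3.35430839] [-0.1823776  -0.49297809  1.17691001] [  0.54 -43.68  -6.32 -36.3   -1.1    0.32  -1.07]
```

Emit:
{"op": "apply_moves", "data": {
  "increments": [
    {"grip": 95, "xyz": [0, 0, 0], "rotation": [0, 0, 2]},
    {"grip": 95, "xyz": [0, 0, 0], "rotation": [0, 0, 4]},
    {"grip": 95, "xyz": [0, 0, 0], "rotation": [0, 0, 4]}
  ]
}}

```text
time: 20.02
ee_pos: [0.4603, 0.2125, 0.1297]
eef_rot: [1.0, -0.014, 0.0, 0.0]
ft_force: [2.1, -0.8, -4.7]
width: 0.0684
```

```bash
python3 look.py w14; python3 go.py .4602 .2126 .1300; python3 -c "
from bench import r
s=r.read_state();print(s['width'],s['ft_force'],s['torque'],s['joint_torque'].round(2))"; python3 an8.py w14 "[(216,236),(311,242)]"
```

```text
20.075 [0.46031759 0.21251342 0.1296682 ] [[1.0, -0.028, 0.0], [-0.028, -1.0, -0.0], [0.0, 0.0, -1.0]] [ 0.19  0.25 -0.79  1.86  0.19  1.12 -0.7 ]
tcp px (np.float64(260.8664456867124), np.float64(260.11054336352277))
20.075 tool mm [-0.1 -0.1 -0.3] yaw x -1.61 tilt [ 0.     -0.0003] [ 0.19  0.25 -0.79  1.86  0.19  1.12 -0.7 ]
0.06877116859070914 [ 2.66155358 -0.54756969 -4.52279341] [-0.03815251 -0.56542688  0.91737635] [  0.11 -44.25  -6.41 -36.33  -0.89   0.53  -0.97]
px 215.31932367149759 236.3966183574879
px 310.41032192130814 241.517118037813
dot dist 0.04519717437992684 (45.0)
centre [0.4628 0.2388] tool [ 1.760e+00 -2.632e+01 -1.000e-02] dots ang [-155.   -34.8] mod [85.  85.2]
centre [0.4606 0.2129] tool [ 0.27 -0.36 -0.  ] dots ang [145.2  25. ] mod [25.2 25. ]
lamp shoulder 47 [0.46059813 0.21268913] 8.304393268364367e-05
```

The moment rose from 0.02 to about 1 N m with about 0.4 degrees of slip in the hand, so the ring is snug. Release and check.

Emit:
{"op": "apply_moves", "data": {
  "increments": [
    {"grip": 60, "xyz": [0, 0, 0], "rotation": [0, 0, 0]},
    {"grip": 0, "xyz": [0, 0, 0], "rotation": [0, 0, 0]},
    {"grip": 0, "xyz": [0, 0, 0], "rotation": [0, 0, 0]},
    {"grip": 0, "xyz": [0, 0, 0], "rotation": [0, 0, 0]}
  ]
}}

```text
time: 20.58
ee_pos: [0.4604, 0.2126, 0.1299]
eef_rot: [1.0, -0.014, 0.0, -0.0]
ft_force: [-0.4, -0.1, 0.4]
width: 0.0854
```

```bash
python3 look.py w15; python3 an8.py w15 "[(216,236),(311,242)]"; python3 -c "
from bench import r
s=r.read_state();print(s['width'],s['ft_force'],s['torque'])"; cp pics/w15.png pics/w15c.png
```

```text
20.625 [0.46036339 0.21259943 0.12982715] [[1.0, -0.028, 0.0], [-0.028, -1.0, -0.0], [0.0, 0.0, -1.0]] [ 0.19  0.25 -0.79  1.86  0.19  1.12 -0.7 ]
tcp px (np.float64(260.8444792669896), np.float64(260.06664736055035))
px 215.19424460431654 236.61199040767386
px 310.19401389631213 241.36076964190272
dot dist 0.04515471893766775 (45.0)
centre [0.4627 0.2388] tool [  1.62 -26.28  -0.  ] dots ang [-154.7  -34.6] mod [85.3 85.4]
centre [0.4606 0.2129] tool [ 0.25 -0.32  0.  ] dots ang [145.4  25.3] mod [25.4 25.3]
lamp shoulder 47 [0.46062982 0.21271981] 9.447216441281817e-05
0.08604216561725092 [-0.49646199 -0.18150252 -1.07485874] [ 0.0489008  -0.11266303 -0.00184053]
```

View pics/w15c.png

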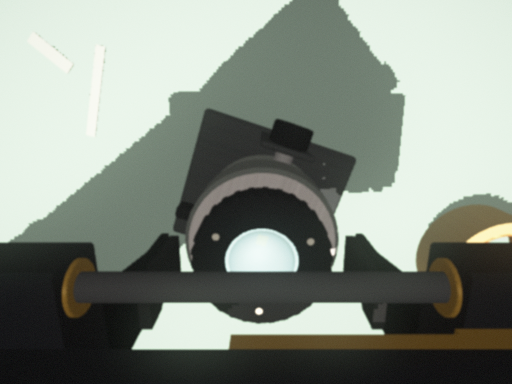

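Emit:
{"op": "apply_moves", "data": {
  "increments": [
    {"grip": 0, "xyz": [0, 0, -15], "rotation": [0, 0, 0]},
    {"grip": 0, "xyz": [0, 0, -40], "rotation": [0, 0, 0]},
    {"grip": 0, "xyz": [0, 20, -80], "rotation": [0, 0, 0]},
    {"grip": 0, "xyz": [0, 20, -80], "rotation": [0, 0, 0]},
    {"grip": 0, "xyz": [0, 20, -80], "rotation": [0, 0, 0]}
  ]
}}

```text
time: 21.25
ee_pos: [0.4598, 0.1927, 0.2101]
eef_rot: [1.0, -0.014, 0.0, 0.0]
ft_force: [-0.0, 1.0, -0.4]
width: 0.0872
```

```bash
python3 look.py w16
python3 - <<'E'
from h import *
from scipy.optimize import least_squares
c=dict(np.load('pics/w16.npz')); Q=cloud(c).reshape(-1,3)
d=Q[:,:2]-[.4606,.2127]; rr=np.hypot(*d.T)
for a,b,n in ((.0205,.032,'flange'),(0,.004,'dome top'),(.036,.041,'shoulder')):
    m=(rr>a)&(rr<b)&(Q[:,2]<.15)&(Q[:,2]>.1); z=np.median(Q[m,2]); m&=abs(Q[:,2]-z)<.002
    print(n,m.sum(),z.round(4),np.linalg.lstsq(np.c_[d[m],np.ones(m.sum())],Q[m,2],rcond=None)[0].round(4))
im=((Q[:,2]>.131)&(Q[:,2]<.14)&(rr<.045)&(rr>.016)).reshape(384,512).astype(np.uint8); im=cv2.morphologyEx(im,cv2.MORPH_OPEN,np.ones((3,3)))
cs,_=cv2.findContours(im,cv2.RETR_EXTERNAL,cv2.CHAIN_APPROX_NONE); k=max(cs,key=cv2.contourArea)[:,0]
X=np.array([onz(c,u,v,.1348)[:2] for u,v in k]); print('ring centre',least_squares(lambda p:np.hypot(X[:,0]-p[0],X[:,1]-p[1])-p[2],[.46,.21,.034],loss='soft_l1',f_scale=.0005).x)
s=cam('scene'); t=cam('top'); cv2.imwrite('pics/s16.png',s['img']); cv2.imwrite('pics/t16.png',t['img'])
for a,b in ((s,'scene0'),(t,'top0')):
    o=np.load(f'pics/{b}.npz')['img']; print(b,(cv2.absdiff(a['img'],o).max(2)>40).sum())
E
```

```text
21.3 [0.45942401 0.19279191 0.20951041] [[1.0, -0.028, -0.0], [-0.028, -1.0, -0.0], [-0.0, 0.0, -1.0]] [ 0.26  0.13 -0.8   1.78  0.1   1.27 -0.59]
tcp px (np.float64(260.208104418644), np.float64(259.4101429676318))
flange 3776 0.1347 [-0.0012 -0.001   0.1347]
dome top 101 0.1356 [0.0272 0.0047 0.1356]
shoulder 1215 0.1108 [-0.001  -0.0017  0.1108]
ring centre [0.46045333 0.21346783 0.03381117]
scene0 13981
top0 24567
```

View pics/s16.png

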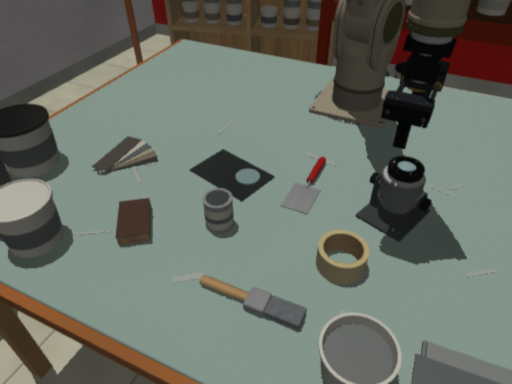

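View pics/w16.png

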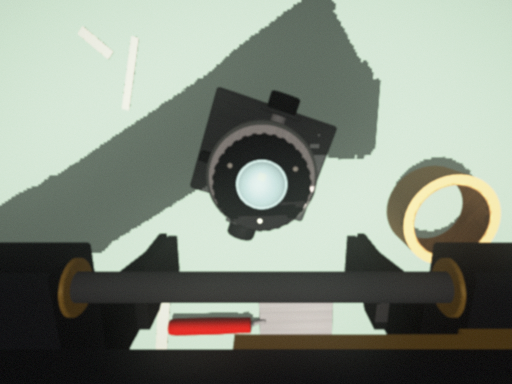

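The flange top is at 134.7 mm (134.8 expected), level, and the ring is centred within 1 mm. The other objects look unmoved. Handing in.

```bash
python3 -c "
from bench import r
print(r.close_job())"
```

```text
the job is handed in; nothing more can be done
None
```

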